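# Unload a fired stack of glaze tiles

### The job

Take down the fired stack from the top: lift off each spacer plate and pile all three squarely, legs down, on the middle of the black pad and in line with it, and take out every test tile you find (there are two or three). As each tile comes to light, set it on the aluminium jig, slide it fully home into the corner of the two red fences (long side along the fence on the jig's +y side) and let go of it there; then grip it anew and set it down flat, glaze up, in a free pocket of the blue carrier. Bring the tiles to the jig in the order they come off the stack, and leave the crucible, the jar and the mortar alone.

Things in the scene. Friction and masses are not known exactly. Their poses are not given: they have to be found in the camera images.
- slab: Fixed grey firing slab, 140 x 110 x 12 mm, on which the fired stack stands at the start; origin at the centre of its underside on the bench, x along its 140 mm side, z up.
- pad: Fixed flat black rubber pad, 130 x 90 x 6 mm, for the pile of spacers; origin at the centre of its underside, x along its 130 mm side, top 6 mm above the origin.
- jig: Fixed squaring jig: aluminium plate 110 x 110 x 8 mm; two red fences, 10 mm wide and only 4 mm above the plate's top, along its +x and +y sides meet in a square corner. Their inner faces are at x = +40 and y = +40 mm; the +x fence runs from y = -55 to +50 mm, the +y fence from x = -50 to +40 mm. Origin at the centre of the plate's underside, z up.
- jig_seat (a point): Point on the jig plate's top (8 mm above the bench) where the centre of a tile's underside lies when the tile is home in the corner with a 40 mm long side along the +y fence and a 28 mm end against the +x fence: at (20, 26, 8) mm in the jig's frame; same axes as the jig.
- carrier: Fixed blue carrier, 164 x 48 x 8 mm base, with three shallow pockets with white floors in a row along its x; each pocket is 44 mm (along x) by 32 mm (along y), its floor 8 mm above the bench, bounded by ribs 8 mm wide and 4 mm high. Origin at the centre of its underside, z up.
- pocket0 (a point): Centre of the floor of the carrier's pocket at the -x end (pockets are 52 mm apart); same axes as the carrier.
- pocket1 (a point): Centre of the floor of the carrier's pocket at the centre (pockets are 52 mm apart); same axes as the carrier.
- pocket2 (a point): Centre of the floor of the carrier's pocket at the +x end (pockets are 52 mm apart); same axes as the carrier.
- spacer_top: The top of three loose buff ceramic spacers, 0.11 to 0.18 kg, 110 (x) x 60 (y) x 23 mm, H-shaped in section: 8 mm walls along its long edges, joined by a plate 44 mm wide and 5 mm thick, so that the walls are 14 mm legs below the plate and 4 mm ridges above it. Spacers stand legs down on the ridges of the one below. Origin: centre of the underside, z up.
- tile_top: Loose white ceramic test tile with blue glaze on top, 40 (x) x 28 (y) x 12 mm, 0.03 kg, not always present; it starts on the plate of the middle spacer (between its ridges), hidden beneath the top spacer. Origin at the centre of its underside, z up.
- spacer_middle: The middle of three loose buff ceramic spacers, 0.11 to 0.18 kg, 110 (x) x 60 (y) x 23 mm, H-shaped in section: 8 mm walls along its long edges, joined by a plate 44 mm wide and 5 mm thick, so that the walls are 14 mm legs below the plate and 4 mm ridges above it. Spacers stand legs down on the ridges of the one below. Origin: centre of the underside, z up.
- tile_middle: Loose white ceramic test tile with green glaze on top, 40 (x) x 28 (y) x 12 mm, 0.03 kg, not always present; it starts on the plate of the bottom spacer (between its ridges), hidden beneath the middle spacer. Origin at the centre of its underside, z up.
- spacer_bottom: The bottom of three loose buff ceramic spacers, 0.11 to 0.18 kg, 110 (x) x 60 (y) x 23 mm, H-shaped in section: 8 mm walls along its long edges, joined by a plate 44 mm wide and 5 mm thick, so that the walls are 14 mm legs below the plate and 4 mm ridges above it. Spacers stand legs down on the ridges of the one below. Origin: centre of the underside, z up.
- tile_bottom: Loose white ceramic test tile with orange glaze on top, 40 (x) x 28 (y) x 12 mm, 0.03 kg, not always present; it starts on the firing slab, hidden beneath the bottom spacer. Origin at the centre of its underside, z up.
- crucible: Bystander: loose white crucible, 56 mm across, 45 mm high; origin at the centre of its base.
- reagent: Bystander: loose amber jar, 60 mm across, 110 mm high; origin at the centre of its base.
- mortar: Bystander: loose white mortar bowl, 90 mm across, 50 mm high; origin at the centre of its base.
There are look-alikes about, which are no part of the job. Leave any green look-alike of the spacer_bottom alone. What is shaped like the spacer_middle but pink is not meant.

How it is judged (in metres and radians):
On the way, in this order (a step that is already met when the one before it is completed fails the run):
1. the blue tile (tile_top) lies flat and let go in the jig's corner, within 3.5 mm of home and 4 degrees of square (horizontal distance between tile_top and jig_seat below 0.0035 m and z of tile_top in the frame of jig_seat below 0.002 m and angle between the x axis of tile_top and the x axis of jig, either way round below 0.07 rad and angle between tile_top's own z axis and vertical below 0.06 rad and contact force between the fingers and tile_top below 0.05 N and linear speed of tile_top below 0.02 m/s), for 0.2 s.
2. the green tile (tile_middle) lies flat and let go in the jig's corner, within 3.5 mm of home and 4 degrees of square (horizontal distance between tile_middle and jig_seat below 0.0035 m and z of tile_middle in the frame of jig_seat below 0.002 m and angle between the x axis of tile_middle and the x axis of jig, either way round below 0.07 rad and angle between tile_middle's own z axis and vertical below 0.06 rad and contact force between the fingers and tile_middle below 0.05 N and linear speed of tile_middle below 0.02 m/s), for 0.2 s.
3. the orange tile (tile_bottom) lies flat and let go in the jig's corner, within 3.5 mm of home and 4 degrees of square (horizontal distance between tile_bottom and jig_seat below 0.0035 m and z of tile_bottom in the frame of jig_seat below 0.002 m and angle between the x axis of tile_bottom and the x axis of jig, either way round below 0.07 rad and angle between tile_bottom's own z axis and vertical below 0.06 rad and contact force between the fingers and tile_bottom below 0.05 N and linear speed of tile_bottom below 0.02 m/s), for 0.2 s.
At the end, for the whole second after the job is handed in: Every tile present lies flat on the floor of a carrier pocket (within 5 mm of its centre, under 2 mm above its floor), glaze up, at rest; all three spacers are piled legs-down and level on the pad, each within 15 mm of the pad's centre and 0.2 rad of its long axis (either way round), at rest (((horizontal distance between tile_top and pocket0 below 0.005 m and z of tile_top in the frame of pocket0 below 0.002 m) or (horizontal distance between tile_top and pocket1 below 0.005 m and z of tile_top in the frame of pocket1 below 0.002 m) or (horizontal distance between tile_top and pocket2 below 0.005 m and z of tile_top in the frame of pocket2 below 0.002 m)) and angle between each of tile_top, tile_middle, tile_bottom, spacer_top, spacer_middle, spacer_bottom's own z axis and vertical below 0.06 rad and linear speed of each of tile_top, tile_middle, tile_bottom, spacer_top, spacer_middle, spacer_bottom below 0.02 m/s and ((horizontal distance between tile_middle and pocket0 below 0.005 m and z of tile_middle in the frame of pocket0 below 0.002 m) or (horizontal distance between tile_middle and pocket1 below 0.005 m and z of tile_middle in the frame of pocket1 below 0.002 m) or (horizontal distance between tile_middle and pocket2 below 0.005 m and z of tile_middle in the frame of pocket2 below 0.002 m)) and ((horizontal distance between tile_bottom and pocket0 below 0.005 m and z of tile_bottom in the frame of pocket0 below 0.002 m) or (horizontal distance between tile_bottom and pocket1 below 0.005 m and z of tile_bottom in the frame of pocket1 below 0.002 m) or (horizontal distance between tile_bottom and pocket2 below 0.005 m and z of tile_bottom in the frame of pocket2 below 0.002 m)) and horizontal distance between each of spacer_top, spacer_middle, spacer_bottom and pad below 0.015 m and angle between the x axis of each of spacer_top, spacer_middle, spacer_bottom and the x axis of pad, either way round below 0.2 rad and height (world z) of each of spacer_top, spacer_middle, spacer_bottom below 0.058 m); the robot touches nothing.
It fails at once if the crucible is disturbed (moved more than 30 mm) (distance of crucible from where it was at the start of the episode above 0.03 m).
It fails at once if the reagent is disturbed (moved more than 30 mm) (distance of reagent from where it was at the start of the episode above 0.03 m).
It fails at once if the mortar is disturbed (moved more than 30 mm) (distance of mortar from where it was at the start of the episode above 0.03 m).
It fails at once if a spacer is tipped over (more than 0.8 rad) (angle between any of spacer_top, spacer_middle, spacer_bottom's own z axis and vertical above 0.8 rad).
Of tile_bottom, tile_middle, tile_top only 2 to 3 are there at a start; the rules pass over those that are not, and their reading is None.
At some moment in a run one of tile_top, tile_middle, tile_bottom may be knocked a few centimetres aside while the robot is not near it.
It also fails if it takes over 210 s, if anything falls off the work surface, if the arm or the gripper's body presses on something with over 40 N, if the wrist force passes 120 N, or if a joint passes its speed limit or range.

### The arm

A 7-joint arm with a two-finger parallel gripper is mounted at the origin on the work surface. World frame = base frame: x ahead of the robot, y to its left, z up, the work surface at z = 0. Lengths are in mm, angles in rad, forces in N, time in s.
With the tool pointing down it reaches from about 400 to 850 mm from the base axis. Payload 10.4 kg.
Tool frame: the origin (TCP) lies midway between the tips of the shut fingers; the grasp point (between the pads) lies 19 mm behind it; z points along the fingers, y is the direction in which the jaws open and shut (so a half turn about z gives the same grasp; the last joint's range is limited). The gripper opens to 87 mm and grips with 3 to 60 N. Pads are 19 mm wide; open, the fingers measure 117 mm over their backs; the gripper's body (75 mm by 190 mm) begins 51 mm behind the grasp point.
Start: joints at [1.146, 0.332, -0.065, 1.46, 0.022, 1.35, -0.088], TCP at [244.446, -575.238, 222.576] pointing down, gripper open.
Joint ranges: [-2.6, 2.6], [-0.5, 2.12], [-1.47, 1.34], [0.16, 2.42], [-1.27, 4.41], [0.06, 2.06], [-2.6, 2.6]. Speed limits (rad/s): [2.22, 2.22, 2.79, 2.79, 3.14, 3.14, 3.14].

### API

Orientations are given as a unit quaternion [w, x, y, z].
In Python, from station import sense, optics, workorder gives the robot as it stands.
- The arm moves only by the tool servo_tool, never from a script. Its argument "moves" is a list of rows, each a list of 7 numbers: the shift along the world's x, y, z scaled (see below), then the turn, a rotation vector about the world's x, y, z scaled (see below), then the gripper's target within -1 to 1 (fully open at 1, half-way at 0, shut at -1). A call has 1 to 20 rows; each row is the pose to reach, as a shift and turn from the pose measured when the call began; what a row does not reach only later rows make up. The controller multiplies each number of a shift by 0.25 m and each number of a turn by 30 degrees. A row lasts 1/12 s, in which the tool goes at most 41.7 mm and 7.16 degrees, less where a joint would pass 70% of its speed; a pose out of reach is approached as far as the arm can. A call with a number of a shift or a turn outside -1 to 1 is refused whole. A call with a gripper value outside its range is refused whole. The fingers move at their own pace and stop on an object; the grip force is fixed at half the most. Time passes only in rows, so rows that repeat a pose let the fingers close. It gives the time, the measured TCP pose, the force and the opening at its end, in the units of the state.
- sense(): the state, without advancing time (a new reading comes with each control period).
- optics.grab_frame(name): name is "scene" or "side" or "wrist"; returns (picture, depth): 420x560x3 uint8, blue, green, red; 420x560 float32, mm along the optical axis (not along the pixel's ray), 0 where there is no reading.
- optics.camera_model(name): a dict with "fx", "fy", "cx", "cy" (pixels), "world_from_camera" (4x4, takes a point from camera to world coordinates). Camera axes: x right, y down, z forward; pixel columns grow to the right and rows downward; lengths in mm; the calibration is good to about 2 mm. A picture is of the moment at which its call begins: read the wrist's pose just before it. camera_model takes no time and is no camera call; for the wrist camera it gives the pose at the moment of the call.
- workorder.sign_off(): hands the job in, once; it reports no verdict.
Trained networks look in the newest picture that a camera, given by its name, has taken for a name from the list of things; names that differ only in an ending like _2 or _b are one class to them, and where a whole thing is asked for, a point or a joint stands for the part that bears it (a point fixed in the world has none). Each returns a list of dicts, best first, with "score" (0 to 1); they miss things now and then, are a little off and sometimes report something else, mostly with a low value. They report only what shows in the picture. A call takes as long as a camera call. They do not tell look-alikes from the thing itself.
- optics.find_in(name, camera): "box" ([centre column, centre row, width, height] as shares, 0 to 1, of the picture: columns of its width, rows of its height, round what is visible of it).
The state is a dict: "clock": time; "qpos": joint angles; "qd": joint speeds; "joint_torque": joint torques, N m; "tool_pos": TCP position; "tool_rot": TCP orientation; "wrist_force": force on the tool from outside, world axes, zero at the start; "ft_torque": the same for the moment, N m; "width": opening from 0.0 (shut) to 1.0 (fully open).
Only numpy, scipy, OpenCV 4.12 (cv2) and the standard library are available. Lean on these libraries where they do the work, as an engineer would, in place of code of your own. Each camera call takes 0.05 s, during which the arm holds its last target.

## Working session

There is one attempt and no reset: what is moved stays moved. The work goes in short steps, Python scripts to look and compute and a tool call to move; the robot and the scene stay as the last step left them, time stands still between calls to the robot, and variables do not carry over. Pictures are saved under pics/ and viewed, and the job is handed in when it is done.

Besides the shell and the picture viewer there is one more tool, called after "Request:" in YAML: its name, and indented under it one key for each argument. servo_tool: Moves the arm, as the interface text tells. Its arguments: {"type":"object","properties":{"moves":{"type":"array","items":{"type":"array","items":{"type":"number","minimum":-1,"maximum":1}}}},"required":["moves"]}

```bash
ls; mkdir -p pics; cat > h.py <<'E'
import numpy as np, cv2
from station import sense, optics, workorder
def grab(n,f=None):
    s=sense(); m=optics.camera_model(n); im,d=optics.grab_frame(n)
    if f: cv2.imwrite('pics/'+f,im)
    return im,d,m
def cloud(d,m):
    h,w=d.shape; u,v=np.meshgrid(np.arange(w),np.arange(h))
    X=np.stack([(u-m['cx'])/m['fx']*d,(v-m['cy'])/m['fy']*d,d,np.ones_like(d)],-1)
    P=X@np.array(m['world_from_camera']).T
    P=P[...,:3].copy(); P[d<=0]=np.nan
    return P
E
python3 - <<'E'
from h import *
s=sense(); print(s)
for n in ['scene','side','wrist']:
    im,d,m=grab(n,n+'0.png'); np.savez('pics/'+n+'0.npz',im=im,d=d,**{k:np.array(v) for k,v in m.items()})
    print(n,np.round(m['world_from_camera'],3),m['fx'])
for n in ['slab','pad','jig','carrier','spacer_top','crucible','reagent','mortar']:
    for c in ['scene']:
        for r in optics.find_in(n,c)[:3]:
            b=r['box']; print(n,c,round(r['score'],2),[round(b[0]*560),round(b[1]*420),round(b[2]*560),round(b[3]*420)])
E
```

```text
pics
{'clock': 0.0, 'qpos': array([ 1.14638991,  0.33285498, -0.06472167,  1.46093495,  0.02161822,
        1.34991293, -0.08850697]), 'qd': array([ 5.58845456e-04,  6.97002166e-05,  2.38319083e-04, -1.98115395e-04,
       -1.96908941e-04, -2.78821393e-04,  5.25149909e-04]), 'joint_torque': array([ 1.36960789e-04, -6.23256683e+01,  2.49757385e-02, -3.89893234e+01,
       -6.13008603e-02,  3.99174029e-02,  1.25807346e-04]), 'tool_pos': array([ 244.27417365, -574.86398184,  221.76759767]), 'tool_rot': array([-6.83960979e-04,  9.79882665e-01,  1.99573203e-01, -1.78663413e-04]), 'wrist_force': array([ 0.7654027 ,  0.15157907, -0.16630949]), 'ft_torque': array([ 0.00691153, -0.01081803, -0.00282193]), 'width': 0.9972210214119474}
scene [[ 6.94000e-01  5.50000e-01 -4.64000e-01  9.80085e+02]
 [ 7.20000e-01 -5.34000e-01  4.43000e-01 -3.93444e+02]
 [-4.00000e-03 -6.42000e-01 -7.67000e-01  7.75754e+02]
 [ 0.00000e+00  0.00000e+00  0.00000e+00  1.00000e+00]] 455.9094709139379
side [[-9.88000e-01 -1.05000e-01  1.15000e-01  4.75254e+02]
 [-1.55000e-01  7.36000e-01 -6.59000e-01  4.61291e+02]
 [-1.60000e-02 -6.68000e-01 -7.44000e-01  6.22027e+02]
 [ 0.00000e+00  0.00000e+00  0.00000e+00  1.00000e+00]] 380.53478949531376
wrist [[ 3.91000e-01 -8.80000e-01 -2.70000e-01  3.19080e+02]
 [-9.20000e-01 -3.74000e-01 -1.14000e-01 -5.44780e+02]
 [-1.00000e-03  2.93000e-01 -9.56000e-01  3.85425e+02]
 [ 0.00000e+00  0.00000e+00  0.00000e+00  1.00000e+00]] 306.1668684645157
slab scene 0.92 [300, 222, 81, 45]
pad scene 0.62 [232, 256, 70, 64]
jig scene 0.58 [340, 156, 57, 39]
carrier scene 0.78 [145, 298, 73, 64]
spacer_top scene 0.9 [302, 194, 55, 40]
spacer_top scene 0.39 [300, 217, 55, 31]
crucible scene 0.71 [241, 362, 33, 34]
reagent scene 0.71 [376, 265, 38, 60]
reagent scene 0.53 [299, 222, 81, 45]
mortar scene 0.67 [405, 214, 43, 36]
```

```bash
python3 -c "
import cv2
im=cv2.imread('pics/scene0.png'); cv2.imwrite('pics/scene0c.png',cv2.resize(im[110:400,80:480],(800,580),interpolation=cv2.INTER_CUBIC))"
```

```text
(no output)
```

View pics/scene0c.png

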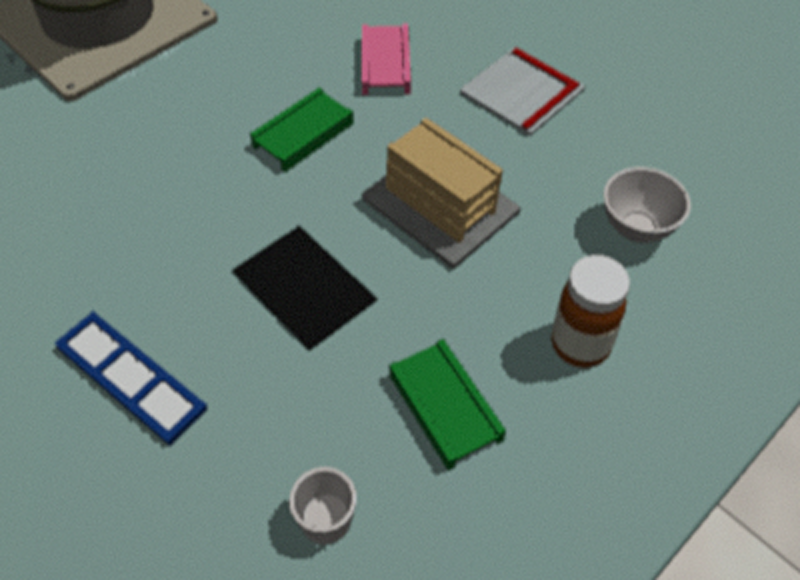

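View pics/side0.png

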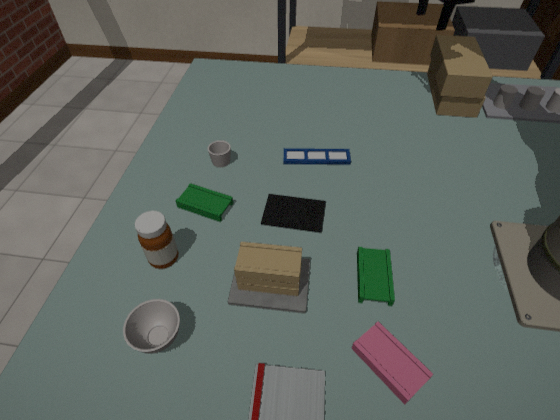

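View pics/wrist0.png

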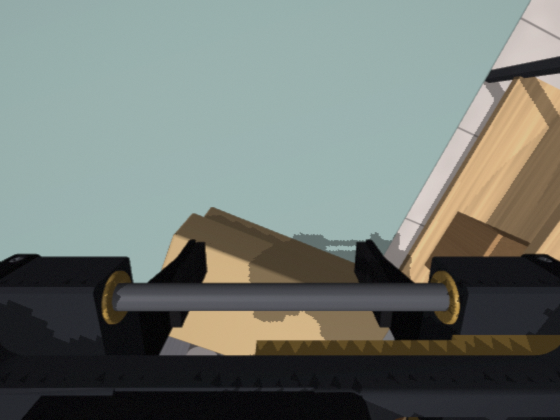

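The buff stack stands on the slab at scene px (302,205). The green look-alikes are at about (231,175) and (303,312), and the pink one at (273,139). All three lie apart from the stack. Next I'll do metric estimates.

```bash
cat >> h.py <<'E'
def rect(P,mask,name=''):
    p=P[mask]; p=p[~np.isnan(p[:,0])]
    if len(p)<20: print(name,'few',len(p)); return
    (c,sz,a)=cv2.minAreaRect(p[:,:2].astype(np.float32))
    if sz[0]<sz[1]: a+=90; sz=sz[::-1]
    a=(a+90)%180-90
    print(name,'n',len(p),'c',np.round(c,1),'sz',np.round(sz,1),'ang',round(a,2),'zmed',np.round(np.median(p[:,2]),1),'mean',np.round(p.mean(0),1))
def big(mask):
    n,l,st,_=cv2.connectedComponentsWithStats(mask.astype(np.uint8))
    if n<2: return mask
    return l==1+np.argmax(st[1:,4])
def masks(im,P):
    hsv=cv2.cvtColor(im,cv2.COLOR_BGR2HSV); H,S,V=[hsv[...,i].astype(int) for i in range(3)]
    z=P[...,2]
    o={}
    o['carrier']=(H>105)&(H<130)&(S>150)&(V>50)&(z<30)
    o['pad']=(V<45)&(z<20)&(z>0)
    o['red']=((H<6)|(H>174))&(S>170)&(V>60)&(z<30)
    o['stacktop']=(z>72)&(z<95)&(H>10)&(H<30)&(S>60)
    return {k:big(v) for k,v in o.items()}
E
python3 - <<'E'
from h import *
for n in ['scene','side']:
    a=np.load(f'pics/{n}0.npz'); m={k:a[k] for k in ['fx','fy','cx','cy','world_from_camera']}
    P=cloud(a['d'],m); 
    t=P[...,2][150:300,150:400]; print(n,'table z',np.nanpercentile(t,[5,50,95]), 'noise')
    for k,v in masks(a['im'],P).items(): rect(P,v,n+' '+k)
    for nm,(u,v,r) in ({'crucible':(241,355,8),'jar':(379,250,8),'mortar':(403,214,8),'greenA':(231,175,5),'greenB':(303,312,5),'pink':(273,139,5)}.items() if n=='scene' else {}.items()):
        print(nm,np.round(np.nanmedian(P[v-r:v+r,u-r:u+r].reshape(-1,3),0)))
E
```

```text
scene table z [-4.67420477 -1.81948657 74.02751869] noise
scene carrier n 779 c [ 491.7 -275.7] sz [166.5  47.8] ang 6.87 zmed 9.3 mean [ 498.  -276.1    9.4]
scene pad n 2169 c [526.6 -86.7] sz [129.9  89. ] ang -1.69 zmed 3.3 mean [528.6 -87.9   3.4]
scene red n 173 c [513.6 319.1] sz [137.8  71.3] ang -43.7 zmed 9.3 mean [512.6 318.    9.3]
scene stacktop n 1192 c [550.1  92.1] sz [111.7  63. ] ang 0.79 zmed 75.2 mean [552.7  92.4  75.6]
crucible [ 709. -220.   17.]
jar [767.  64. 108.]
mortar [713. 244.  10.]
greenA [365.  50.  16.]
greenB [726. -84.  17.]
pink [342. 207.  16.]
side table z [-1.94079337  0.28978404 76.80089495] noise
side carrier n 450 c [ 489.2 -272.5] sz [161.   51.3] ang 7.36 zmed 11.0 mean [ 489.8 -266.7   10.3]
side pad n 1840 c [524.  -84.7] sz [128.3  92.5] ang -1.99 zmed 5.6 mean [523.3 -81.6   5.6]
side red n 324 c [534.1 287.7] sz [78.7  8.9] ang -87.05 zmed 12.1 mean [534.1 289.9  12.1]
side stacktop n 2006 c [548.  95.] sz [110.   62.2] ang 1.45 zmed 77.3 mean [547.3  96.4  77.8]
```

Request:
servo_tool:
  moves:
    - [0.74, 1, 0.1, 0, 0, -0.52, 1]
    - [0.74, 1, 0.1, 0, 0, -0.52, 1]
    - [0.74, 1, 0.1, 0, 0, -0.52, 1]
    - [0.74, 1, 0.1, 0, 0, -0.52, 1]
    - [0.74, 1, 0.1, 0, 0, -0.52, 1]
    - [0.74, 1, 0.1, 0, 0, -0.52, 1]
    - [0.74, 1, 0.1, 0, 0, -0.52, 1]
    - [0.74, 1, 0.1, 0, 0, -0.52, 1]
    - [0.74, 1, 0.1, 0, 0, -0.52, 1]
    - [0.74, 1, 0.1, 0, 0, -0.52, 1]
    - [0.74, 1, 0.1, 0, 0, -0.52, 1]

```text
clock: 1.47
tool_pos: [428.8, -326.1, 247.5]
tool_rot: [0.0, 0.998, 0.064, -0.0]
wrist_force: [-0.7, -0.9, -0.4]
width: 1.001
```

```bash
python3 - <<'E'
from h import *
s=sense(); print(s['tool_pos'],s['tool_rot'],s['wrist_force'])
im,d,m=grab('wrist','w1.png'); P=cloud(d,m); np.savez('pics/w1.npz',im=im,d=d,**{k:np.array(v) for k,v in m.items()})
for k,v in masks(im,P).items(): rect(P,v,k)
E
```

```text
[ 428.80864917 -326.12292925  247.52530506] [ 2.64767162e-04  9.97935455e-01  6.42240452e-02 -1.71603029e-04] [-0.74644909 -0.93992794 -0.35691953]
carrier n 2081 c [ 491.3 -277.1] sz [162.1  47.2] ang 7.29 zmed 13.4 mean [ 498.2 -276.    13.4]
pad n 8262 c [524.8 -88.2] sz [127.6  89.6] ang -2.2 zmed 7.4 mean [528.  -88.8   7.4]
red few 0
stacktop few 0
```

View pics/w1.png

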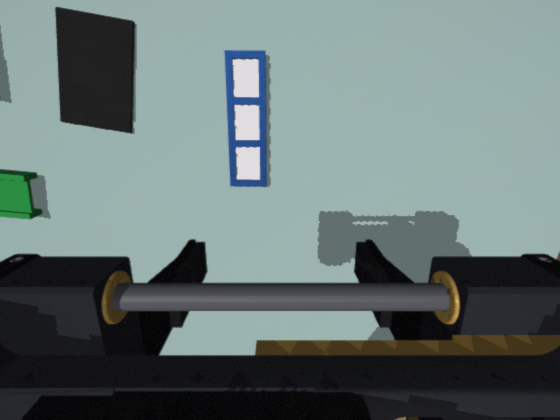

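The carrier at px (247,118) and the pad at (97,70) both agree with the other cameras to within 2–3 mm. Next I'll look at the stack and the jig.

Request:
servo_tool:
  moves:
    - [0.1, 1, 0, 0, 0, -0.2, 1]
    - [0.1, 1, 0, 0, 0, -0.2, 1]
    - [0.1, 1, 0, 0, 0, -0.2, 1]
    - [0.1, 1, 0, 0, 0, -0.2, 1]
    - [0.1, 1, 0, 0, 0, -0.2, 1]
    - [0.1, 1, 0, 0, 0, -0.2, 1]
    - [0.1, 1, 0, 0, 0, -0.2, 1]

```text
clock: 2.1
tool_pos: [454.0, -69.6, 248.0]
tool_rot: [-0.001, 1.0, 0.015, 0.0]
wrist_force: [0.4, 0.7, -0.7]
width: 1.003
```

Request:
servo_tool:
  moves:
    - [0.1, 0.68, 0, 0, 0, 0, 1]
    - [0.1, 0.68, 0, 0, 0, 0, 1]
    - [0.1, 0.68, 0, 0, 0, 0, 1]
    - [0.1, 0.68, 0, 0, 0, 0, 1]
    - [0.1, 0.68, 0, 0, 0, 0, 1]
    - [0.1, 0.68, 0, 0, 0, 0, 1]
    - [0.1, 0.68, 0, 0, 0, 0, 1]

```text
clock: 2.68
tool_pos: [479.3, 99.4, 247.7]
tool_rot: [-0.001, 1.0, 0.015, 0.0]
wrist_force: [-0.1, -1.5, -0.3]
width: 1.0
```

```bash
python3 - <<'E'
from h import *
s=sense(); print(s['tool_pos'],s['tool_rot'],s['wrist_force'])
im,d,m=grab('wrist','w2.png'); P=cloud(d,m); np.savez('pics/w2.npz',im=im,d=d,**{k:np.array(v) for k,v in m.items()})
for k,v in masks(im,P).items(): rect(P,v,k)
E
```

```text
[479.30024041  99.41505852 247.70193238] [-5.17213011e-04  9.99887864e-01  1.49660118e-02  1.02155384e-04] [-0.12310839 -1.54230498 -0.26788306]
carrier n 1453 c [ 486.6 -255.4] sz [165.2  30.4] ang 16.18 zmed 12.3 mean [ 487.4 -256.3   10.9]
pad n 6603 c [525.1 -86.3] sz [126.6  87.6] ang -1.97 zmed 7.3 mean [528.1 -85.9   7.3]
red n 1035 c [489.8 293.9] sz [104.8  97.6] ang -87.01 zmed 13.3 mean [510.9 317.6  13.3]
stacktop n 6199 c [549.4  91.6] sz [109.4  59.9] ang 1.1 zmed 78.8 mean [551.9  91.6  79.4]
```

View pics/w2.png

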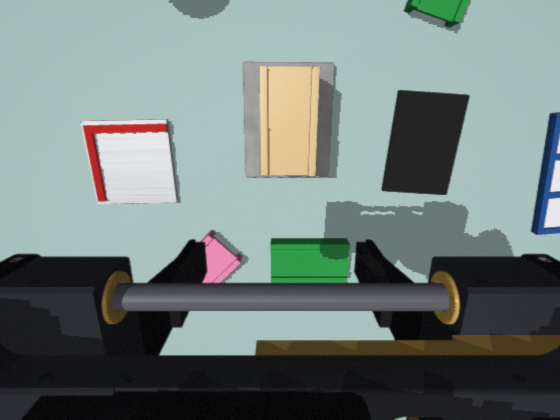

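The stack top is at px (289,120), the pad at (425,143) and the jig corner at top left (88,124). The sizes come out right: 109x60 mm for the stack, 127x88 for the pad, and 105x98 for the fence outline. I'll grip the top spacer now.

Request:
servo_tool:
  moves:
    - [0.281, -0.031, -0.3, 0, 0, -0.02, 1]
    - [0.281, -0.031, -0.4, 0, 0, -0.02, 1]
    - [0.281, -0.031, -0.4, 0, 0, -0.02, 1]
    - [0.281, -0.031, -0.5, 0, 0, -0.02, 1]
    - [0.281, -0.031, -0.6, 0, 0, -0.02, 1]
    - [0.281, -0.031, -0.7, 0, 0, -0.02, 1]
    - [0.281, -0.031, -0.747, 0, 0, -0.02, 1]
    - [0.281, -0.031, -0.747, 0, 0, -0.02, 1]
    - [0.281, -0.031, -0.747, 0, 0, -0.02, -1]
    - [0.281, -0.031, -0.747, 0, 0, -0.02, -1]
    - [0.281, -0.031, -0.747, 0, 0, -0.02, -1]
    - [0.281, -0.031, -0.747, 0, 0, -0.02, -1]
    - [0.281, -0.031, -0.747, 0, 0, -0.02, -1]
    - [0.281, -0.031, -0.747, 0, 0, -0.02, -1]
    - [0.281, -0.031, -0.747, 0, 0, -0.02, -1]

```text
clock: 3.98
tool_pos: [550.1, 90.9, 61.8]
tool_rot: [-0.0, 1.0, 0.009, 0.001]
wrist_force: [-1.0, -0.3, 6.3]
width: 0.688
```

Request:
servo_tool:
  moves:
    - [0, 0, 0.1, 0, 0, 0, -1]
    - [0, 0, 0.25, 0, 0, 0, -1]
    - [0, 0, 0.36, 0, 0, 0, -1]
    - [-0.02, -0.15, 0.36, 0, 0, 0, -1]
    - [-0.06, -0.3, 0.36, 0, 0, -0.05, -1]
    - [-0.08, -0.45, 0.36, 0, 0, -0.1, -1]
    - [-0.097, -0.6, 0.36, 0, 0, -0.1, -1]
    - [-0.097, -0.714, 0.36, 0, 0, -0.1, -1]
    - [-0.097, -0.714, 0.3, 0, 0, -0.1, -1]
    - [-0.097, -0.714, 0.3, 0, 0, -0.1, -1]

```text
clock: 4.82
tool_pos: [524.3, -89.7, 134.7]
tool_rot: [-0.0, 1.0, -0.019, -0.001]
wrist_force: [-1.2, 0.3, -1.4]
width: 0.688
```

```bash
python3 - <<'E'
from h import *
s=sense(); print(s['tool_pos'],s['tool_rot'],s['wrist_force'],s['width'])
im,d,m=grab('wrist','w3.png')
im,d,m=grab('side','s3.png')
E
```

```text
[524.25713755 -89.7091371  134.7427789 ] [-3.57728413e-04  9.99815002e-01 -1.92145831e-02 -7.95473311e-04] [-1.16709661  0.25482362 -1.43017212] 0.6879348421823466
```

View pics/s3.png

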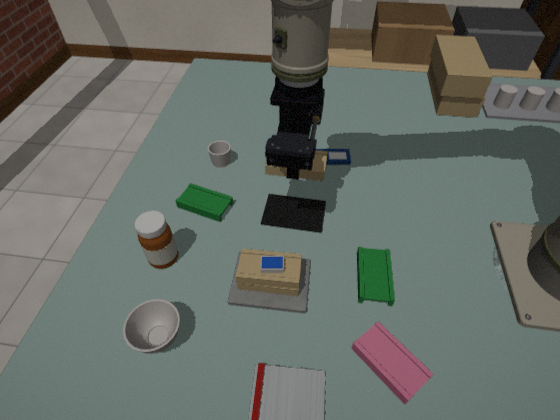

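View pics/w3.png

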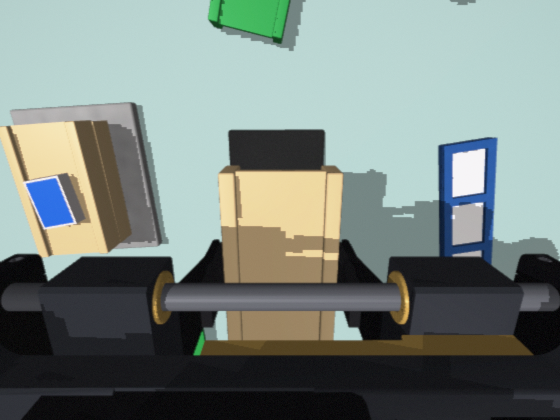

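The spacer is held level at wrist px (280,250). The blue tile lies on the middle spacer at side px (272,264). Lowering the spacer to the pad.

Request:
servo_tool:
  moves:
    - [0.006, 0.008, -0.12, 0, 0, 0, -1]
    - [0.006, 0.008, -0.26, 0, 0, 0, -1]
    - [0.006, 0.008, -0.36, 0, 0, 0, -1]
    - [0.006, 0.008, -0.44, 0, 0, 0, -1]
    - [0.006, 0.008, -0.48, 0, 0, 0, -1]
    - [0.006, 0.008, -0.498, 0, 0, 0, -1]
    - [0.006, 0.008, -0.5, 0, 0, 0, -1]
    - [0.006, 0.008, -0.5, 0, 0, 0, 1]
    - [0.006, 0.008, -0.5, 0, 0, 0, 1]
    - [0.006, 0.008, -0.5, 0, 0, 0, 1]
    - [0.006, 0.008, -0.5, 0, 0, 0, 1]
    - [0.006, 0.008, -0.4, 0, 0, 0, 1]
    - [0.006, 0.008, -0.25, 0, 0, 0, 1]
    - [0.006, 0.008, -0.1, 0, 0, 0, 1]
    - [0.006, 0.008, 0.05, 0, 0, 0, 1]
    - [0.006, 0.008, 0.2, 0, 0, 0, 1]
    - [-0.08, 0.008, 0.3, 0, 0, 0, 1]
    - [-0.2, 0.1, 0.45, 0, 0, 0, 1]
    - [-0.2, 0.25, 0.45, 0, 0, 0, 1]
    - [-0.2, 0.35, 0.45, 0, 0, 0, 1]

```text
clock: 6.58
tool_pos: [475.3, 3.0, 252.7]
tool_rot: [-0.0, 1.0, -0.017, 0.003]
wrist_force: [0.7, 0.9, -0.1]
width: 0.998
```

```bash
cat >> h.py <<'E'
def tilemask(im,P,zlo,zhi,col=None):
    hsv=cv2.cvtColor(im,cv2.COLOR_BGR2HSV); H,S,V=[hsv[...,i].astype(int) for i in range(3)]
    hr={'blue':(100,130),'green':(40,90),'orange':(5,20)}[col]
    z=P[...,2]
    return big((H>=hr[0])&(H<=hr[1])&(S>130)&(z>zlo)&(z<zhi))
def whole(im,P,zlo,zhi,box):
    z=P[...,2]; x=P[...,0]; y=P[...,1]
    return big((z>zlo)&(z<zhi)&(x>box[0])&(x<box[1])&(y>box[2])&(y<box[3]))
E
python3 - <<'E'
from h import *
s=sense(); print(s['tool_pos'],s['tool_rot'],s['wrist_force'],s['width'])
im,d,m=grab('wrist','w4.png'); P=cloud(d,m); np.savez('pics/w4.npz',im=im,d=d,**{k:np.array(v) for k,v in m.items()})
for k,v in masks(im,P).items(): rect(P,v,k)
rect(P,tilemask(im,P,58,80,'blue'),'blue')
rect(P,whole(im,P,63,75,(480,620,50,140)),'tile whole')
rect(P,whole(im,P,15,45,(460,600,-130,-45)),'spacer pad')
E
```

```text
[475.32322985   2.97955899 252.70943156] [-3.50672390e-05  9.99848235e-01 -1.71691463e-02  2.95416752e-03] [ 0.74597913  0.89735836 -0.14442284] 0.9976182067796351
carrier n 2343 c [ 491.  -276.2] sz [162.9  48.8] ang 7.12 zmed 13.0 mean [ 497.1 -272.4   12.4]
pad n 1695 c [524.7 -86.9] sz [126.7  87.1] ang -2.0 zmed 7.3 mean [531.3 -80.5   7.3]
red n 1009 c [490.1 294. ] sz [105.9  97.1] ang -87.09 zmed 13.3 mean [510.3 317.8  13.3]
stacktop few 0
blue n 717 c [543.8  89.7] sz [35.9 24.2] ang 8.0 zmed 67.6 mean [544.   89.7  67.6]
tile whole n 973 c [543.9  89.4] sz [40.1 28.6] ang 8.26 zmed 67.6 mean [544.3  89.   67.5]
spacer pad n 4512 c [526.3 -85.5] sz [109.1  60.3] ang -2.09 zmed 26.7 mean [528.8 -85.3  27.3]
```

View pics/w4.png

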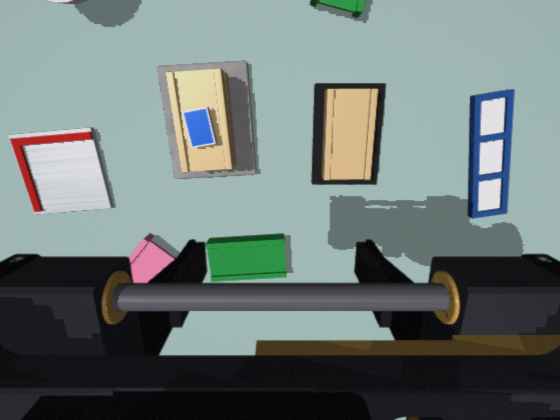

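The blue tile is at px (198,127), size 40x28, yaw 8.2°. Spacer 1 sits on the pad at about (526,-85.5), -2.1°. I'll grip the tile across its 28 mm side.

Request:
servo_tool:
  moves:
    - [0.274, 0.346, -0.1, 0, 0, 0.336, 1]
    - [0.274, 0.346, -0.3, 0, 0, 0.336, 1]
    - [0.274, 0.346, -0.5, 0, 0, 0.336, 1]
    - [0.274, 0.346, -0.6, 0, 0, 0.336, 1]
    - [0.274, 0.346, -0.66, 0, 0, 0.336, 1]
    - [0.274, 0.346, -0.7, 0, 0, 0.336, 1]
    - [0.274, 0.346, -0.74, 0, 0, 0.336, 1]
    - [0.274, 0.346, -0.772, 0, 0, 0.336, 1]
    - [0.274, 0.346, -0.772, 0, 0, 0.336, 1]
    - [0.274, 0.346, -0.772, 0, 0, 0.336, -1]
    - [0.274, 0.346, -0.772, 0, 0, 0.336, -1]
    - [0.274, 0.346, -0.772, 0, 0, 0.336, -1]
    - [0.274, 0.346, -0.772, 0, 0, 0.336, -1]
    - [0.274, 0.346, -0.772, 0, 0, 0.336, -1]
    - [0.274, 0.346, -0.772, 0, 0, 0.336, -1]
    - [0.274, 0.346, -0.772, 0, 0, 0.336, -1]
    - [0.274, 0.346, -0.772, 0, 0, 0.336, -1]
    - [0.274, 0.346, -0.772, 0, 0, 0.336, -1]

```text
clock: 8.13
tool_pos: [543.7, 95.2, 58.8]
tool_rot: [-0.001, 0.997, 0.074, 0.002]
wrist_force: [-0.1, -0.0, 0.1]
width: 0.402
```

Request:
servo_tool:
  moves:
    - [0, 0, 0, 0, 0, 0, -1]
    - [0, 0, 0, 0, 0, 0, -1]
    - [0, 0, 0, 0, 0, 0, -1]

```text
clock: 8.38
tool_pos: [543.7, 95.1, 58.7]
tool_rot: [-0.001, 0.997, 0.074, 0.002]
wrist_force: [0.4, -0.3, -0.7]
width: 0.314
```

```bash
python3 - <<'E'
from h import *
s=sense(); print(s['tool_pos'],s['tool_rot'],s['wrist_force'],s['width'],s['qd'].round(3))
for n in ['side','scene','wrist']:
    im,d,m=grab(n,n+'5.png')
    if n=='side': cv2.imwrite('pics/side5c.png',cv2.resize(im[180:320,190:350],(800,700)[:2] if 0 else (640,560)))
    if n=='scene': cv2.imwrite('pics/scene5c.png',cv2.resize(im[130:270,220:380],(640,560)))
E
```

```text
[543.73350013  95.14391801  58.72218241] [-0.00117368  0.99723961  0.07420426  0.00234874] [ 0.41544556 -0.26697012 -0.73063189] 0.3136527079748819 [ 0.    -0.001 -0.003 -0.    -0.001  0.001 -0.001]
```

View pics/side5c.png

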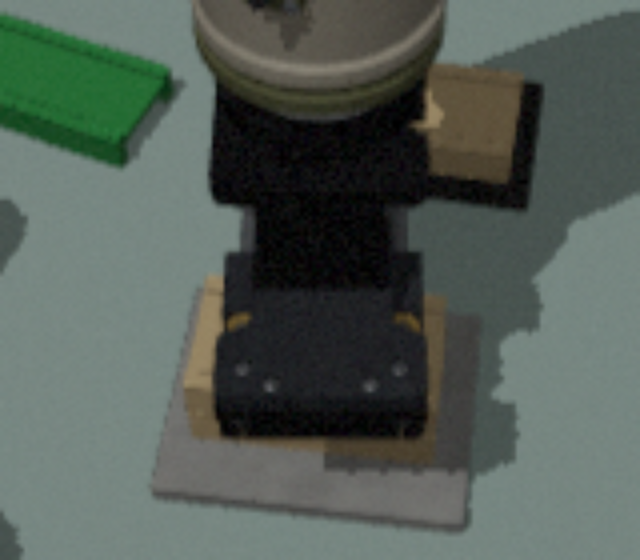

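View pics/wrist5.png

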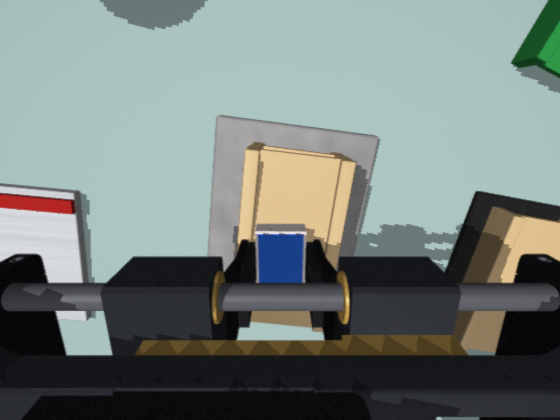

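The tile is centred between the fingers at px (281,258). Taking it to the jig.

Request:
servo_tool:
  moves:
    - [0, 0, 0.1, 0, 0, 0, -1]
    - [0, 0, 0.25, 0, 0, 0, -1]
    - [0, 0.05, 0.3, 0, 0, 0, -1]
    - [-0.05, 0.2, 0.3, 0, 0, -0.1, -1]
    - [-0.1, 0.35, 0.3, 0, 0, -0.185, -1]
    - [-0.165, 0.5, 0.3, 0, 0, -0.185, -1]
    - [-0.165, 0.65, 0.3, 0, 0, -0.185, -1]
    - [-0.165, 0.8, 0.3, 0, 0, -0.185, -1]
    - [-0.165, 0.89, 0.3, 0, 0, -0.185, -1]
    - [-0.165, 0.89, 0.3, 0, 0, -0.185, -1]
    - [-0.165, 0.89, 0.3, 0, 0, -0.185, -1]
    - [-0.165, 0.89, 0.3, 0, 0, -0.185, -1]

```text
clock: 9.53
tool_pos: [502.6, 316.8, 133.4]
tool_rot: [-0.001, 1.0, 0.026, 0.002]
wrist_force: [0.5, -1.1, 0.0]
width: 0.315
```

```bash
python3 - <<'E'
from h import *
s=sense(); print(s['tool_pos'],s['tool_rot'],s['wrist_force'],s['width'],s['qd'].round(3))
im,d,m=grab('wrist','w6.png'); P=cloud(d,m); np.savez('pics/w6.npz',im=im,d=d,**{k:np.array(v) for k,v in m.items()})
for k,v in masks(im,P).items(): rect(P,v,k)
rect(P,tilemask(im,P,0,280,'blue'),'blue')
E
```

```text
[502.64526514 316.83135674 133.41600824] [-6.87700906e-04  9.99669272e-01  2.56112253e-02  2.22255967e-03] [ 0.46682746 -1.10049192  0.01508529] 0.315324093061877 [ 0.021 -0.01   0.01   0.007  0.001  0.001 -0.001]
carrier few 0
pad few 1
red n 1584 c [499.8 295.1] sz [103.3  78.6] ang -87.25 zmed 13.3 mean [522.2 312.2  13.3]
stacktop few 0
blue n 2138 c [505.  315.5] sz [31.1 24.5] ang 2.78 zmed 142.2 mean [505.7 315.6 142.2]
```

View pics/w6.png

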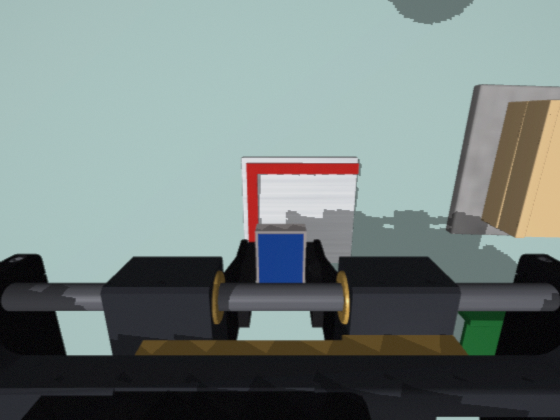

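Request:
servo_tool:
  moves:
    - [0, 0, -0.1, 0, 0, 0, -1]
    - [0, 0, -0.25, 0, 0, 0, -1]
    - [0, 0, -0.38, 0, 0, 0, -1]
    - [0, 0, -0.44, 0, 0, 0, -1]
    - [0, 0, -0.47, 0, 0, 0, -1]
    - [0, 0, -0.482, 0, 0, 0, -1]
    - [0, 0, -0.482, 0, 0, 0, -1]
    - [0.008, 0, -0.482, 0, 0, 0, -1]
    - [0.016, 0, -0.482, 0, 0, 0, -1]
    - [0.022, 0, -0.482, 0, 0, 0, -1]
    - [0.022, 0, -0.482, 0, 0, 0, -1]
    - [0.022, 0, -0.482, 0, 0, 0, -1]

```text
clock: 10.58
tool_pos: [508.8, 316.4, 13.4]
tool_rot: [-0.001, 1.0, 0.025, 0.003]
wrist_force: [-0.3, -0.4, 0.4]
width: 0.317
```

Request:
servo_tool:
  moves:
    - [0.004, 0, 0, 0, 0, 0, -1]
    - [0.008, 0, 0, 0, 0, 0, -1]
    - [0.008, 0, 0, 0, 0, 0, -1]
    - [0.008, 0, 0, 0, 0, 0, -1]

```text
clock: 10.92
tool_pos: [509.4, 316.5, 13.2]
tool_rot: [-0.0, 1.0, 0.025, 0.002]
wrist_force: [-5.2, -1.1, 2.5]
width: 0.315
```

Request:
servo_tool:
  moves:
    - [0, 0.008, 0, 0, 0, 0, -1]
    - [0, 0.016, 0, 0, 0, 0, -1]
    - [0, 0.02, 0, 0, 0, 0, -1]
    - [0, 0.02, 0, 0, 0, 0, -1]

```text
clock: 11.25
tool_pos: [509.1, 321.7, 13.0]
tool_rot: [-0.0, 1.0, 0.026, 0.001]
wrist_force: [-2.5, 0.7, -0.8]
width: 0.316
```

Request:
servo_tool:
  moves:
    - [0, 0.008, 0, 0, 0, 0, -1]
    - [0, 0.014, 0, 0, 0, 0, -1]
    - [0, 0.014, 0, 0, 0, 0, -1]
    - [0, 0.014, 0, 0, 0, 0, -1]

```text
clock: 11.58
tool_pos: [508.9, 325.6, 13.0]
tool_rot: [-0.001, 1.0, 0.026, 0.001]
wrist_force: [-2.2, 0.1, -0.7]
width: 0.314
```

Request:
servo_tool:
  moves:
    - [0.002, 0.005, 0, 0, 0, 0, -1]
    - [0.004, 0.01, 0, 0, 0, 0, -1]
    - [0.004, 0.01, 0, 0, 0, 0, -1]
    - [0.004, 0.01, 0, 0, 0, 0, -1]

```text
clock: 11.92
tool_pos: [509.0, 325.7, 12.8]
tool_rot: [0.002, 1.0, 0.025, -0.0]
wrist_force: [-9.7, -10.5, 9.6]
width: 0.314
```

Request:
servo_tool:
  moves:
    - [0, 0, 0, 0, 0, 0, -1]
    - [0, 0, 0, 0, 0, 0, 0.2]
    - [0, 0, 0, 0, 0, 0, 0.2]
    - [0, 0, 0, 0, 0, 0, 0.2]
    - [0, 0, 0, 0, 0, 0, 0.2]
    - [0, 0, 0, 0, 0, 0, 0.2]
    - [0, 0, 0.1, 0, 0, 0, 0.4]
    - [0, 0, 0.25, 0, 0, 0, 1]
    - [-0.1, 0, 0.35, 0, 0, 0, 1]
    - [-0.1, 0, 0.4, 0, 0, 0, 1]
    - [-0.2, 0, 0.5, 0, 0, 0, 1]
    - [-0.2, 0, 0.5, 0, 0, 0, 1]
    - [-0.2, 0, 0.5, 0, 0, 0, 1]
    - [-0.2, 0, 0.5, 0, 0, 0, 1]

```text
clock: 13.08
tool_pos: [459.4, 325.2, 137.3]
tool_rot: [0.002, 1.0, 0.025, -0.0]
wrist_force: [0.5, -0.5, -0.7]
width: 0.992
```

```bash
cat > j.py <<'E'
import sys
from h import *
col,f=sys.argv[1:3]
s=sense(); print(s['tool_pos'],s['tool_rot'],s['wrist_force'],s['width'],s['qd'].round(3))
im,d,m=grab('wrist',f+'.png'); P=cloud(d,m); np.savez('pics/'+f+'.npz',im=im,d=d,**{k:np.array(v) for k,v in m.items()})
for k,v in masks(im,P).items(): rect(P,v,k)
rect(P,tilemask(im,P,10,30,col),col)
b=tilemask(im,P,10,30,col); p=P[b]; c=np.nanmean(p,0)
rect(P,whole(im,P,17.5,26,(c[0]-40,c[0]+40,c[1]-40,c[1]+40)),'tile whole')
r,cc=np.where(b); r0,c0=int(r.mean()),int(cc.mean())
cv2.imwrite('pics/'+f+'c.png',cv2.resize(im[max(0,r0-70):r0+70,max(0,c0-90):c0+90],(720,560)))
E
python3 j.py blue w7
```

```text
[459.40015756 325.22536736 137.3443311 ] [ 2.05626497e-03  9.99682424e-01  2.51162057e-02 -5.27902445e-06] [ 0.52266292 -0.51027077 -0.65633215] 0.991765184666484 [ 0.001  0.023  0.013  0.     0.001 -0.     0.   ]
carrier n 1038 c [508.5 323.6] sz [35.1 23. ] ang 2.68 zmed 21.6 mean [508.7 323.7  21.6]
pad few 0
red n 1914 c [489.5 294.4] sz [103.4  97.7] ang -87.12 zmed 13.3 mean [513.7 315.4  13.3]
stacktop few 0
blue n 1085 c [507.9 324.1] sz [36.2 23.6] ang 3.5 zmed 21.6 mean [508.4 323.9  21.6]
tile whole n 1369 c [507.9 323.4] sz [40.  27.6] ang 3.65 zmed 21.6 mean [508.6 323.4  21.6]
```

View pics/w7c.png

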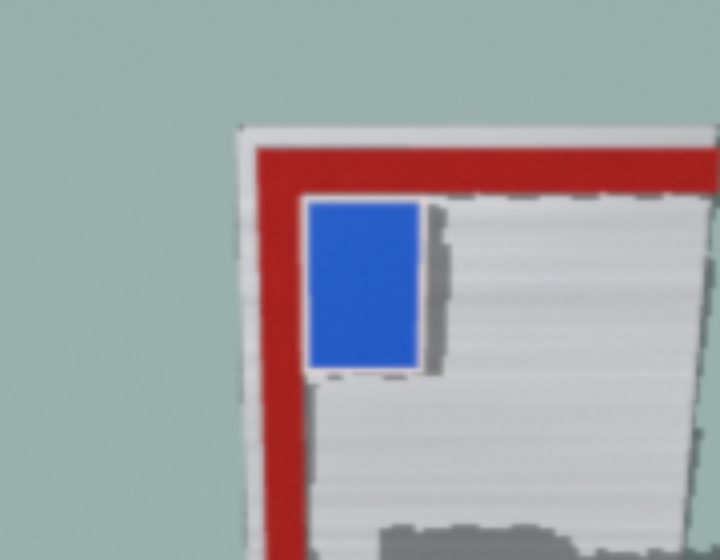

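The tile is home: white edges flush with both red fences at crop (300,195). Regrip it and take it to the carrier.

Request:
servo_tool:
  moves:
    - [0.198, 0.002, -0.1, 0, 0, 0, 1]
    - [0.198, 0.002, -0.25, 0, 0, 0, 1]
    - [0.198, 0.002, -0.4, 0, 0, 0, 1]
    - [0.198, 0.002, -0.47, 0, 0, 0, 1]
    - [0.198, 0.002, -0.497, 0, 0, 0, 0.2]
    - [0.198, 0.002, -0.497, 0, 0, 0, 0]
    - [0.198, 0.002, -0.497, 0, 0, 0, -1]
    - [0.198, 0.002, -0.497, 0, 0, 0, -1]
    - [0.198, 0.002, -0.497, 0, 0, 0, -1]
    - [0.198, 0.002, -0.497, 0, 0, 0, -1]
    - [0.198, 0.002, -0.497, 0, 0, 0, -1]
    - [0.198, 0.002, -0.497, 0, 0, 0, -1]
    - [0.198, 0.002, -0.497, 0, 0, 0, -1]
    - [0.198, 0.002, -0.497, 0, 0, 0, -1]
    - [0.198, 0.002, -0.45, 0, 0, 0, -1]
    - [0.198, 0, -0.3, 0, 0, 0, -1]
    - [0.198, -0.05, -0.15, 0, 0, 0, -1]
    - [0.198, -0.15, 0, 0, 0, 0, -1]
    - [0.198, -0.15, 0, 0, 0, 0, -1]
    - [0.198, -0.15, 0, 0, 0, 0, -1]

```text
clock: 14.8
tool_pos: [510.7, 286.7, 140.2]
tool_rot: [0.002, 1.0, 0.024, 0.002]
wrist_force: [-0.1, 0.7, -0.8]
width: 0.317
```

Request:
servo_tool:
  moves:
    - [0.05, -1, 0.1, 0, 0, 0.14, -1]
    - [0.05, -1, 0.1, 0, 0, 0.14, -1]
    - [0.05, -1, 0.1, 0, 0, 0.14, -1]
    - [0.05, -1, 0.1, 0, 0, 0.14, -1]
    - [0.05, -1, 0.1, 0, 0, 0.14, -1]
    - [0.05, -1, 0.1, 0, 0, 0.14, -1]
    - [0.05, -1, 0.1, 0, 0, 0.14, -1]

```text
clock: 15.38
tool_pos: [523.4, 28.2, 164.8]
tool_rot: [0.003, 0.998, 0.056, 0.001]
wrist_force: [0.3, -0.0, -0.9]
width: 0.318
```

Request:
servo_tool:
  moves:
    - [0.05, -1, 0, 0, 0, 0, -1]
    - [0.05, -1, 0, 0, 0, 0, -1]
    - [0.05, -1, 0, 0, 0, 0, -1]
    - [0.05, -1, 0, 0, 0, 0, -1]
    - [0.05, -1, 0, 0, 0, 0, -1]
    - [0.05, -1, 0, 0, 0, 0, -1]
    - [0.05, -1, 0, 0, 0, 0, -1]
    - [0.05, -1, 0, 0, 0, 0, -1]

```text
clock: 16.05
tool_pos: [534.9, -225.4, 163.2]
tool_rot: [0.003, 0.999, 0.053, 0.0]
wrist_force: [-0.3, 0.0, -0.4]
width: 0.319
```

Request:
servo_tool:
  moves:
    - [-0.382, -0.23, -0.1, 0, 0, 0.037, -1]
    - [-0.382, -0.23, -0.2, 0, 0, 0.037, -1]
    - [-0.382, -0.23, -0.3, 0, 0, 0.037, -1]
    - [-0.382, -0.23, -0.41, 0, 0, 0.037, -1]
    - [-0.382, -0.23, -0.41, 0, 0, 0.037, -1]
    - [-0.382, -0.23, -0.41, 0, 0, 0.037, -1]
    - [-0.382, -0.23, -0.41, 0, 0, 0.037, -1]

```text
clock: 16.63
tool_pos: [441.7, -281.4, 62.3]
tool_rot: [0.003, 0.998, 0.064, 0.001]
wrist_force: [-0.1, -0.3, 0.6]
width: 0.319
```

```bash
cat > c.py <<'E'
import sys
from h import *
col,f=sys.argv[1:3]
s=sense(); print(s['tool_pos'],s['tool_rot'],s['wrist_force'],s['width'],s['qd'].round(3))
im,d,m=grab('wrist',f+'.png'); P=cloud(d,m); np.savez('pics/'+f+'.npz',im=im,d=d,**{k:np.array(v) for k,v in m.items()})
z=P[...,2]
mk=masks(im,P)['carrier']&(z<18); rect(P,mk,'carrier')
hsv=cv2.cvtColor(im,cv2.COLOR_BGR2HSV).astype(int)
wh=(hsv[...,1]<60)&(hsv[...,2]>120)&(z<20)
x,y=P[...,0],P[...,1]
wh&=(x>380)&(x<580)&(y>-320)&(y<-230)
n,l,st,_=cv2.connectedComponentsWithStats(wh.astype(np.uint8))
for i in range(1,n):
    if st[i,4]>80: rect(P,l==i,'white%d'%i)
zt=s['tool_pos'][2]+7
rect(P,tilemask(im,P,zt-10,zt+10,col),col)
E
python3 c.py blue w8
```

```text
[ 441.65199861 -281.37317456   62.34531413] [0.00296992 0.99795977 0.06376541 0.00120785] [-0.06211174 -0.29646926  0.58325876] 0.31887493212988344 [-0.003 -0.016 -0.003 -0.025  0.004 -0.004  0.005]
carrier n 6348 c [ 500.7 -275.4] sz [143.5  47.4] ang 6.97 zmed 13.4 mean [ 514.7 -273.7   13.4]
white1 n 13105 c [ 486. -275.] sz [188.1  90. ] ang 0.0 zmed 1.4 mean [ 508.8 -272.     1.4]
white2 n 3375 c [ 542.8 -270.3] sz [43.1 31.4] ang 6.96 zmed 9.6 mean [ 543.2 -270.1    9.6]
white3 n 2699 c [ 490.5 -276.6] sz [42.8 31.5] ang 6.81 zmed 9.6 mean [ 491.2 -276.5    9.6]
white4 n 931 c [ 451.2 -281.5] sz [30.9 17.9] ang -83.52 zmed 9.5 mean [ 451.1 -281.3    9.5]
blue n 2088 c [ 444.  -282.4] sz [30.2 24.4] ang 7.58 zmed 71.3 mean [ 444.5 -282.3   71.3]
```

View pics/w8.png

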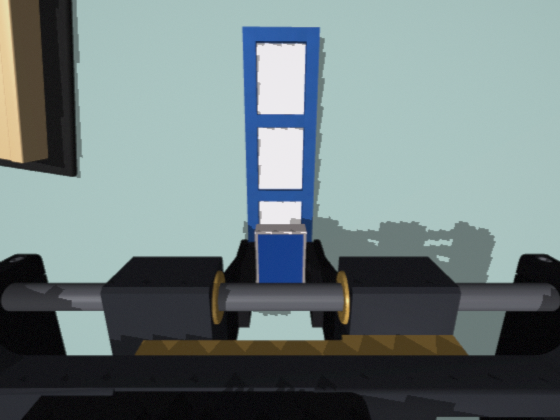

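Request:
servo_tool:
  moves:
    - [-0.01, -0.001, -0.08, 0, 0, -0.012, -1]
    - [-0.01, -0.001, -0.14, 0, 0, -0.012, -1]
    - [-0.01, -0.001, -0.17, 0, 0, -0.012, -1]
    - [-0.01, -0.001, -0.185, 0, 0, -0.012, -1]
    - [-0.01, -0.001, -0.196, 0, 0, -0.012, -1]
    - [-0.01, -0.001, -0.197, 0, 0, -0.012, -1]
    - [-0.01, -0.001, -0.197, 0, 0, -0.012, -1]

```text
clock: 17.27
tool_pos: [440.4, -282.2, 14.5]
tool_rot: [0.004, 0.998, 0.061, 0.002]
wrist_force: [-0.2, -0.1, 0.3]
width: 0.316
```

Request:
servo_tool:
  moves:
    - [-0.005, 0.001, -0.004, 0, 0, 0, -1]
    - [-0.005, 0.001, -0.008, 0, 0, 0, -1]
    - [-0.005, 0.001, -0.008, 0, 0, 0, -1]
    - [-0.005, 0.001, -0.008, 0, 0, 0, -1]

```text
clock: 17.6
tool_pos: [439.2, -282.1, 12.7]
tool_rot: [0.004, 0.998, 0.061, 0.002]
wrist_force: [0.7, 0.3, 0.4]
width: 0.315
```

Request:
servo_tool:
  moves:
    - [0, 0, -0.001, 0, 0, 0, 0]
    - [0, 0, -0.001, 0, 0, 0, 0.2]
    - [0, 0, -0.001, 0, 0, 0, 0.2]
    - [0, 0, -0.001, 0, 0, 0, 0.2]
    - [0, 0, -0.001, 0, 0, 0, 0.2]
    - [0, 0, 0.1, 0, 0, 0, 0.4]
    - [0, 0, 0.25, 0, 0, 0, 1]
    - [-0.1, 0, 0.4, 0, 0, 0, 1]
    - [-0.2, 0, 0.5, 0, 0, 0, 1]
    - [-0.2, 0, 0.5, 0, 0, 0, 1]
    - [-0.2, 0, 0.5, 0, 0, 0, 1]
    - [-0.2, 0, 0.5, 0, 0, 0, 1]

```text
clock: 18.6
tool_pos: [389.2, -281.8, 137.3]
tool_rot: [0.004, 0.998, 0.061, 0.002]
wrist_force: [0.3, 0.6, -1.0]
width: 0.979
```

```bash
python3 j.py blue w9
```

```text
[ 389.1532839  -281.83086154  137.26052315] [0.00392846 0.99814378 0.06073285 0.00225629] [ 0.28407983  0.64787777 -1.00075503] 0.9788790271141148 [-0.014  0.032 -0.004  0.002 -0.    -0.001  0.   ]
carrier n 3758 c [ 484.2 -277.5] sz [148.5  47.1] ang 6.93 zmed 13.4 mean [ 486.8 -277.2   13.4]
pad n 3162 c [502.5 -87.2] sz [90.1 84.5] ang 88.0 zmed 7.4 mean [ 491.8 -110.4    7.3]
red few 0
stacktop few 0
blue n 3982 c [ 483.7 -277.7] sz [149.5  47.7] ang 6.99 zmed 13.4 mean [ 486.7 -277.5   13.4]
tile whole n 435 c [ 451.7 -282.3] sz [27.9 13.1] ang -83.58 zmed 21.6 mean [ 452.7 -282.8   21.5]
```

View pics/w9c.png

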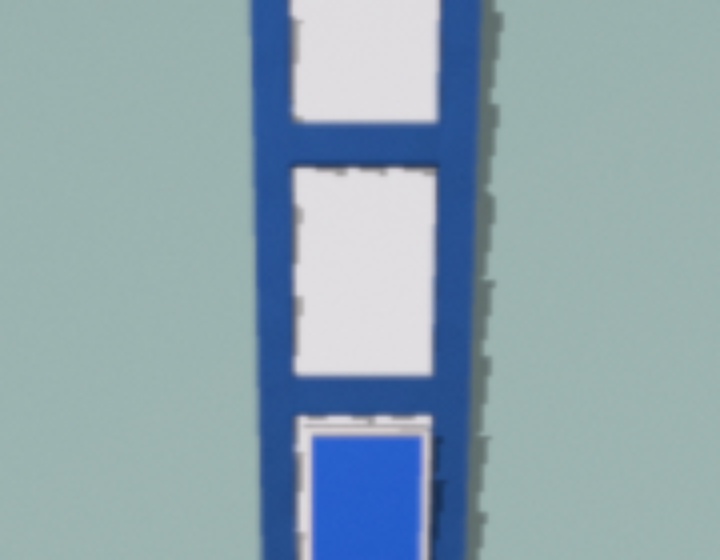

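Blue is down in pocket0, flat with its top at about 20 mm. Next is the middle spacer.

Request:
servo_tool:
  moves:
    - [0.2, 0.8, 0.4, 0, 0, -0.1, 1]
    - [0.2, 0.8, 0.4, 0, 0, -0.1, 1]
    - [0.2, 0.8, 0.4, 0, 0, -0.1, 1]
    - [0.2, 0.8, 0.4, 0, 0, -0.1, 1]
    - [0.2, 0.8, 0.4, 0, 0, -0.1, 1]
    - [0.2, 0.8, 0.4, 0, 0, -0.1, 1]
    - [0.2, 0.8, 0.4, 0, 0, -0.1, 1]

```text
clock: 19.23
tool_pos: [441.2, -76.2, 237.8]
tool_rot: [0.003, 0.999, 0.039, 0.003]
wrist_force: [-0.7, -0.2, -0.2]
width: 1.003
```

Request:
servo_tool:
  moves:
    - [0.17, 0.7, 0, 0, 0, -0.09, 1]
    - [0.17, 0.7, 0, 0, 0, -0.09, 1]
    - [0.17, 0.7, 0, 0, 0, -0.09, 1]
    - [0.17, 0.7, 0, 0, 0, -0.09, 1]
    - [0.17, 0.7, 0, 0, 0, -0.09, 1]
    - [0.17, 0.7, 0, 0, 0, -0.09, 1]
    - [0.17, 0.7, 0, 0, 0, -0.09, 1]
    - [0.17, 0.7, 0, 0, 0, -0.09, 1]

```text
clock: 19.9
tool_pos: [483.6, 97.8, 236.6]
tool_rot: [0.003, 1.0, 0.015, 0.002]
wrist_force: [-0.3, -0.7, 0.5]
width: 0.999
```

```bash
cat > st.py <<'E'
import sys
from h import *
f,zt=sys.argv[1],float(sys.argv[2])
s=sense(); print(s['tool_pos'],s['tool_rot'],s['wrist_force'],s['width'],s['qd'].round(3))
im,d,m=grab('wrist',f+'.png'); P=cloud(d,m); np.savez('pics/'+f+'.npz',im=im,d=d,**{k:np.array(v) for k,v in m.items()})
rect(P,whole(im,P,zt-9,zt+6,(470,630,30,160)),'stack top')
for zl in (15,36,60): rect(P,whole(im,P,zl,zl+22,(450,610,-150,-20)),'pile>%d'%zl)
for k,v in masks(im,P).items(): rect(P,v,k)
for c in ('blue','green','orange'): rect(P,tilemask(im,P,12,80,c)&(P[...,1]>40)&(P[...,1]<140)&(P[...,0]>470),c)
E
python3 st.py w10 58
```

```text
[483.57776793  97.79447866 236.62833022] [0.00274895 0.99988196 0.01502971 0.00161989] [-0.25533952 -0.73677092  0.46770376] 0.9989488013382031 [ 0.017 -0.019  0.009  0.001 -0.001  0.002 -0.003]
stack top n 5766 c [549.4  89.6] sz [109.8  60.1] ang 1.92 zmed 55.8 mean [552.1  89.7  56.5]
pile>15 n 4999 c [526.3 -85.4] sz [110.4  61.2] ang -2.01 zmed 26.7 mean [528.9 -84.1  27. ]
pile>36 few 0
pile>60 few 0
carrier n 1422 c [ 486.3 -254.5] sz [164.3  27.1] ang 15.86 zmed 12.0 mean [ 486.1 -255.6   10.6]
pad n 1395 c [524.9 -85.9] sz [127.2  87.7] ang -1.91 zmed 7.3 mean [532.7 -61.    7.3]
red n 1106 c [490.5 293.8] sz [105.6  97.4] ang -86.36 zmed 13.3 mean [510.9 317.3  13.3]
stacktop few 0
blue few 0
green few 0
orange few 0
```

View pics/w10.png

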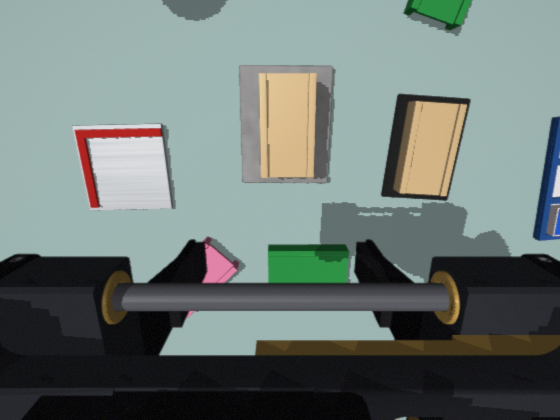

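The middle spacer is on top now, at px (288,125), (549.4, 89.6), yaw 1.9°. Gripping it.

Request:
servo_tool:
  moves:
    - [0.265, -0.029, -0.2, 0.01, 0.006, 0.006, 1]
    - [0.265, -0.029, -0.35, 0.01, 0.006, 0.006, 1]
    - [0.265, -0.029, -0.4, 0.01, 0.006, 0.006, 1]
    - [0.265, -0.029, -0.52, 0.01, 0.006, 0.006, 1]
    - [0.265, -0.029, -0.64, 0.01, 0.006, 0.006, 1]
    - [0.265, -0.029, -0.74, 0.01, 0.006, 0.006, 1]
    - [0.265, -0.029, -0.788, 0.01, 0.006, 0.006, 1]
    - [0.265, -0.029, -0.788, 0.01, 0.006, 0.006, 1]
    - [0.265, -0.029, -0.788, 0.01, 0.006, 0.006, 1]
    - [0.265, -0.029, -0.788, 0.01, 0.006, 0.006, -1]
    - [0.265, -0.029, -0.788, 0.01, 0.006, 0.006, -1]
    - [0.265, -0.029, -0.788, 0.01, 0.006, 0.006, -1]
    - [0.265, -0.029, -0.788, 0.01, 0.006, 0.006, -1]
    - [0.265, -0.029, -0.788, 0.01, 0.006, 0.006, -1]
    - [0.265, -0.029, -0.788, 0.01, 0.006, 0.006, -1]
    - [0.265, -0.029, -0.788, 0.01, 0.006, 0.006, -1]
    - [0.265, -0.029, -0.788, 0.01, 0.006, 0.006, -1]

```text
clock: 21.37
tool_pos: [550.2, 90.2, 40.4]
tool_rot: [0.0, 1.0, 0.016, 0.001]
wrist_force: [-2.2, -0.8, 6.0]
width: 0.685
```

Request:
servo_tool:
  moves:
    - [0, 0, 0.1, 0, 0, 0, -1]
    - [0, 0, 0.25, 0, 0, 0, -1]
    - [0, 0, 0.4, 0, 0, 0, -1]
    - [-0.02, -0.15, 0.45, 0, 0, 0, -1]
    - [-0.06, -0.3, 0.45, 0, 0, -0.05, -1]
    - [-0.08, -0.45, 0.45, 0, 0, -0.128, -1]
    - [-0.095, -0.6, 0.45, 0, 0, -0.128, -1]
    - [-0.095, -0.7, 0.45, 0, 0, -0.128, -1]
    - [-0.095, -0.701, 0.3, 0, 0, -0.128, -1]
    - [-0.095, -0.701, 0.2, 0, 0, -0.128, -1]
    - [-0.095, -0.701, 0.15, 0, 0, -0.128, -1]
    - [-0.095, -0.701, 0.15, 0, 0, -0.128, -1]
    - [-0.095, -0.701, 0.15, 0, 0, -0.128, -1]

```text
clock: 22.45
tool_pos: [526.5, -84.4, 78.2]
tool_rot: [0.0, 1.0, -0.017, 0.0]
wrist_force: [0.6, -0.2, -0.6]
width: 0.684
```

```bash
python3 - <<'E'
from h import *
im,d,m=grab('side','s11.png')
im=im[160:320,180:380]; cv2.imwrite('pics/s11c.png',cv2.resize(im,(750,600)))
im,d,m=grab('wrist','w11.png')
E
```

```text
(no output)
```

View pics/s11c.png

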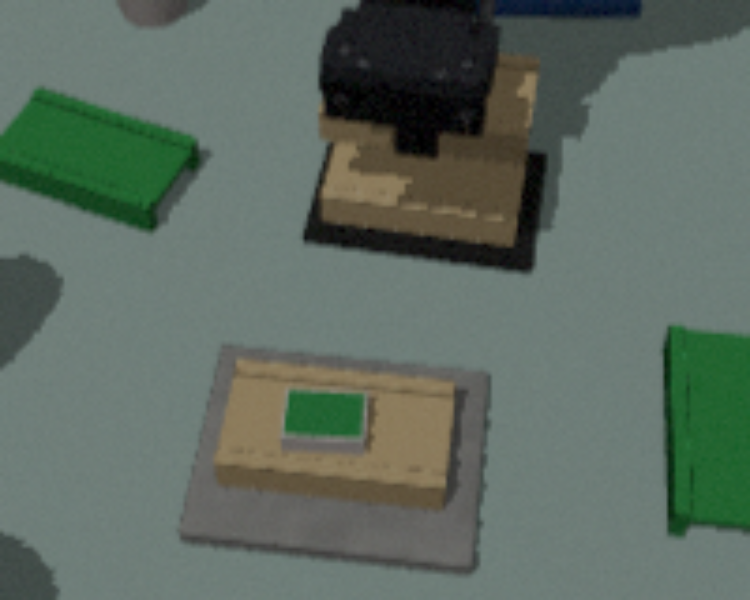

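View pics/w11.png

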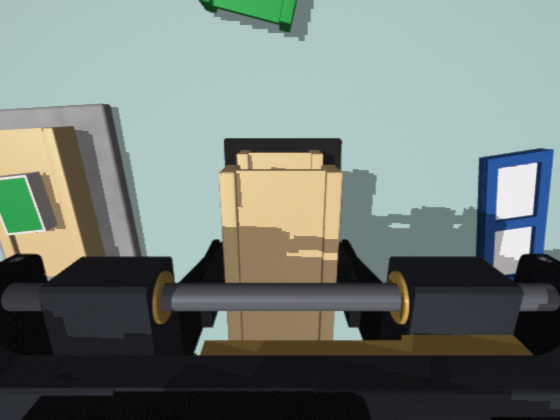

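The green tile is on the bottom spacer, at side crop (326,415). The held spacer lines up over spacer 1. Lowering it.

Request:
servo_tool:
  moves:
    - [0, 0, -0.08, 0, 0, 0, -1]
    - [0, 0, -0.13, 0, 0, 0, -1]
    - [0, 0, -0.16, 0, 0, 0, -1]
    - [0, 0, -0.173, 0, 0, 0, -1]
    - [0, 0, -0.177, 0, 0, 0, -1]
    - [0, 0, -0.177, 0, 0, 0, -1]
    - [0, 0, -0.177, 0, 0, 0, 1]
    - [0, 0, -0.177, 0, 0, 0, 1]
    - [0, 0, -0.177, 0, 0, 0, 1]
    - [0, 0, -0.177, 0, 0, 0, 1]
    - [0, 0, -0.07, 0, 0, 0, 1]
    - [0, 0, 0.1, 0, 0, 0, 1]
    - [0, 0, 0.25, 0, 0, 0, 1]
    - [-0.05, 0.05, 0.4, 0, 0, 0, 1]
    - [-0.15, 0.15, 0.5, 0, 0, 0, 1]
    - [-0.2, 0.3, 0.65, 0, 0, 0, 1]
    - [-0.2, 0.4, 0.67, 0, 0, 0, 1]
    - [-0.2, 0.4, 0.67, 0, 0, 0, 1]
    - [-0.2, 0.4, 0.67, 0, 0, 0, 1]
    - [-0.2, 0.4, 0.67, 0, 0, 0, 1]

```text
clock: 24.22
tool_pos: [477.5, 14.9, 246.8]
tool_rot: [0.001, 1.0, -0.017, 0.002]
wrist_force: [-0.4, -0.9, -1.2]
width: 1.004
```

```bash
cat >> st.py <<'E'
g=tilemask(im,P,38,52,'green')&(P[...,1]>40)&(P[...,1]<140)&(P[...,0]>470)
print('--'); rect(P,g,'green')
rect(P,whole(im,P,zt+4,zt+14,(480,620,40,140)),'tile whole (above ridges)')
E
python3 st.py w12 35
```

```text
[477.51062739  14.85791306 246.80000608] [ 8.30046950e-04  9.99853039e-01 -1.70361036e-02  1.72724497e-03] [-0.38145464 -0.87043832 -1.19751695] 1.0043465063611612 [ 0.012  0.019  0.019  0.01   0.003  0.    -0.001]
stack top n 4053 c [548.7  89.7] sz [110.1  60.6] ang 1.06 zmed 32.9 mean [550.5  88.3  33.7]
pile>15 n 320 c [527.7 -56. ] sz [109.    1.3] ang -1.96 zmed 27.4 mean [530.8 -56.1  26.7]
pile>36 n 5327 c [526.7 -86.2] sz [110.2  60.6] ang -1.88 zmed 49.7 mean [529.3 -85.5  50.2]
pile>60 few 0
carrier n 2260 c [ 491.2 -275.7] sz [162.8  49. ] ang 6.95 zmed 13.0 mean [ 502.8 -268.9   12.2]
pad n 1032 c [524.2 -86.5] sz [126.9  86.6] ang -2.06 zmed 7.3 mean [535.2 -54.6   7.3]
red n 1033 c [490.2 293.8] sz [105.7  97. ] ang -87.1 zmed 13.3 mean [510.5 317.4  13.3]
stacktop few 0
blue few 0
green few 0
orange few 0
--
green n 612 c [553.9  92.8] sz [34.7 22.8] ang 4.68 zmed 44.6 mean [554.1  92.6  44.6]
tile whole (above ridges) n 905 c [554.1  92.2] sz [39.9 28.6] ang 4.56 zmed 44.5 mean [554.4  91.8  44.5]
```

View pics/w12.png

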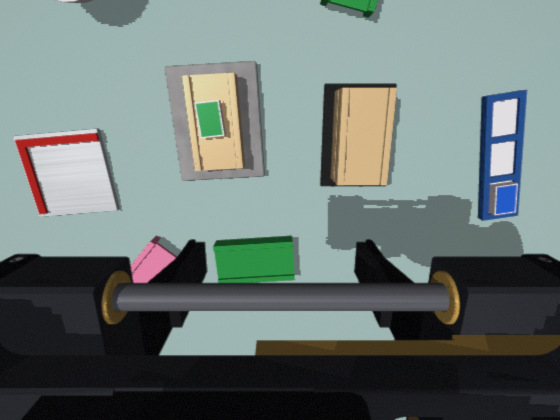

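The green tile is at px (209,119), 40x28, yaw 4.6°. Pile of two is fine.

Request:
servo_tool:
  moves:
    - [0.308, 0.314, -0.1, 0.003, 0.006, 0.218, 1]
    - [0.308, 0.314, -0.3, 0.003, 0.006, 0.218, 1]
    - [0.308, 0.314, -0.5, 0.003, 0.006, 0.218, 1]
    - [0.308, 0.314, -0.6, 0.003, 0.006, 0.218, 1]
    - [0.308, 0.314, -0.7, 0.003, 0.006, 0.218, 1]
    - [0.308, 0.314, -0.78, 0.003, 0.006, 0.218, 1]
    - [0.308, 0.314, -0.82, 0.003, 0.006, 0.218, 1]
    - [0.308, 0.314, -0.839, 0.003, 0.006, 0.218, 0.2]
    - [0.308, 0.314, -0.839, 0.003, 0.006, 0.218, 0]
    - [0.308, 0.314, -0.839, 0.003, 0.006, 0.218, 0]
    - [0.308, 0.314, -0.839, 0.003, 0.006, 0.218, 0]
    - [0.308, 0.314, -0.839, 0.003, 0.006, 0.218, 0]

```text
clock: 25.27
tool_pos: [555.6, 92.6, 38.6]
tool_rot: [-0.0, 0.999, 0.039, 0.001]
wrist_force: [0.0, -0.4, -0.5]
width: 0.707
```

Request:
servo_tool:
  moves:
    - [-0.004, 0.002, -0.008, 0, 0, 0, -0.2]
    - [-0.004, 0.002, -0.009, 0, 0, 0, -1]
    - [-0.004, 0.002, -0.009, 0, 0, 0, -1]
    - [-0.004, 0.002, -0.009, 0, 0, 0, -1]
    - [-0.004, 0.002, -0.009, 0, 0, 0, -1]
    - [-0.004, 0.002, -0.009, 0, 0, 0, -1]
    - [-0.004, 0.002, -0.009, 0, 0, 0, -1]
    - [-0.004, 0.002, -0.009, 0, 0, 0, -1]
    - [-0.004, 0.002, -0.009, 0, 0, 0, -1]
    - [-0.004, 0.002, -0.009, 0, 0, 0, -1]

```text
clock: 26.1
tool_pos: [554.6, 93.1, 36.4]
tool_rot: [-0.0, 0.999, 0.039, 0.001]
wrist_force: [-0.9, -0.6, 1.4]
width: 0.316
```

Request:
servo_tool:
  moves:
    - [0, 0, 0.1, 0, 0, 0, -1]
    - [0, 0, 0.25, 0, 0, 0, -1]
    - [0, 0.05, 0.4, 0, 0, 0, -1]
    - [-0.05, 0.2, 0.4, 0, 0, -0.052, -1]
    - [-0.1, 0.35, 0.4, 0, 0, -0.052, -1]
    - [-0.206, 0.5, 0.4, 0, 0, -0.052, -1]
    - [-0.206, 0.65, 0.4, 0, 0, -0.052, -1]
    - [-0.206, 0.8, 0.4, 0, 0, -0.052, -1]
    - [-0.206, 0.906, 0.4, 0, 0, -0.052, -1]
    - [-0.206, 0.906, 0.3, 0, 0, -0.052, -1]
    - [-0.206, 0.906, 0.16, 0, 0, -0.052, -1]
    - [-0.206, 0.906, 0.04, 0, 0, -0.052, -1]
    - [-0.206, 0.906, -0.04, 0, 0, -0.052, -1]
    - [-0.206, 0.906, -0.075, 0, 0, -0.052, -1]
    - [-0.206, 0.906, -0.088, 0, 0, -0.052, -1]
    - [-0.206, 0.906, -0.09, 0, 0, -0.052, -1]
    - [-0.206, 0.906, -0.09, 0, 0, -0.052, -1]

```text
clock: 27.52
tool_pos: [503.5, 320.1, 14.7]
tool_rot: [-0.0, 1.0, 0.026, 0.002]
wrist_force: [0.1, 0.4, -0.6]
width: 0.314
```

Request:
servo_tool:
  moves:
    - [0.008, 0, -0.005, 0, 0, 0, -1]
    - [0.016, 0, -0.005, 0, 0, 0, -1]
    - [0.024, 0.006, -0.005, 0, 0, 0, -1]
    - [0.03, 0.014, -0.005, 0, 0, 0, -1]
    - [0.03, 0.022, -0.005, 0, 0, 0, -1]
    - [0.03, 0.024, -0.005, 0, 0, 0, -1]
    - [0.03, 0.024, -0.005, 0, 0, 0, -1]

```text
clock: 28.1
tool_pos: [509.1, 323.7, 13.4]
tool_rot: [0.002, 1.0, 0.025, -0.001]
wrist_force: [-10.9, -10.9, 13.1]
width: 0.315
```

Request:
servo_tool:
  moves:
    - [0.002, 0.006, 0.002, 0, 0, 0, -1]
    - [0.002, 0.01, 0.002, 0, 0, 0, -1]
    - [0.002, 0.01, 0.002, 0, 0, 0, -1]
    - [0.002, 0.01, 0.002, 0, 0, 0, -1]

```text
clock: 28.43
tool_pos: [508.9, 325.7, 13.7]
tool_rot: [0.003, 1.0, 0.025, -0.001]
wrist_force: [-5.0, -3.5, 2.9]
width: 0.318
```

Request:
servo_tool:
  moves:
    - [0.003, 0.005, 0, 0, 0, 0, -1]
    - [0.004, 0.008, 0, 0, 0, 0, -1]
    - [0.004, 0.008, 0, 0, 0, 0, -1]
    - [0.004, 0.008, 0, 0, 0, 0, -1]

```text
clock: 28.77
tool_pos: [508.9, 325.7, 13.5]
tool_rot: [0.005, 1.0, 0.025, -0.003]
wrist_force: [-8.5, -10.1, 8.8]
width: 0.314
```

Both contacts are firm at the same place as the first tile, so release it.

Request:
servo_tool:
  moves:
    - [0, 0, 0, 0, 0, 0, -1]
    - [0, 0, 0, 0, 0, 0, 0.2]
    - [0, 0, 0, 0, 0, 0, 0.2]
    - [0, 0, 0, 0, 0, 0, 0.2]
    - [0, 0, 0, 0, 0, 0, 0.2]
    - [0, 0, 0, 0, 0, 0, 0.2]
    - [0, 0, 0.1, 0, 0, 0, 0.4]
    - [0, 0, 0.25, 0, 0, 0, 1]
    - [-0.1, 0, 0.35, -0.02, -0.01, 0, 1]
    - [-0.1, 0, 0.4, -0.02, -0.01, 0, 1]
    - [-0.2, 0, 0.5, -0.02, -0.01, 0, 1]
    - [-0.2, 0, 0.5, -0.02, -0.01, 0, 1]
    - [-0.2, 0, 0.5, -0.02, -0.01, 0, 1]
    - [-0.2, 0, 0.5, -0.02, -0.01, 0, 1]

```text
clock: 29.93
tool_pos: [459.3, 325.3, 138.2]
tool_rot: [0.011, 1.0, 0.025, -0.0]
wrist_force: [0.4, -0.6, 0.2]
width: 0.99
```

```bash
python3 j.py green w13
```

```text
[459.32311824 325.28550472 138.23628426] [ 1.07795996e-02  9.99635261e-01  2.47617568e-02 -1.95401503e-05] [ 0.41317175 -0.5539747   0.22825555] 0.9902393354163769 [ 0.001  0.02   0.016 -0.     0.003  0.001  0.   ]
carrier few 0
pad few 0
red n 1905 c [490.  294.3] sz [104.1  97.6] ang -86.49 zmed 13.4 mean [513.9 315.2  13.4]
stacktop few 0
green n 1009 c [508.2 323.9] sz [35.2 23.4] ang 2.61 zmed 21.6 mean [508.6 324.   21.6]
tile whole n 1383 c [508.5 323.7] sz [39.7 27.8] ang 2.23 zmed 21.5 mean [509.  323.8  21.5]
```

View pics/w13c.png

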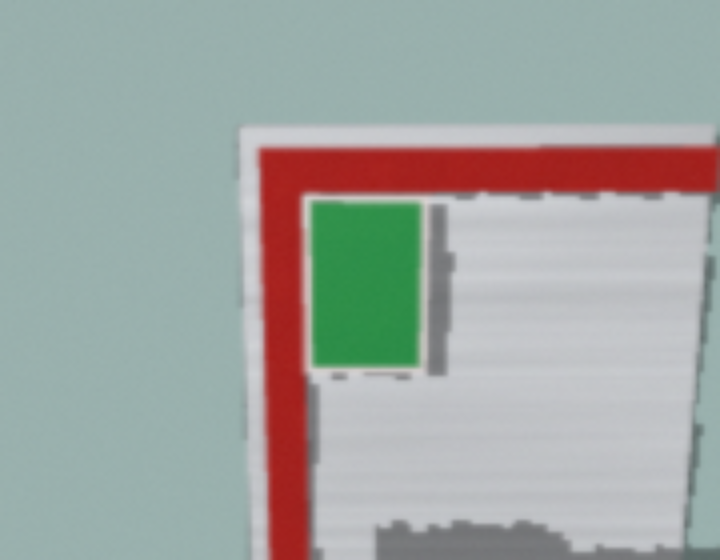

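Green is home, flush with both fences at crop (303,195). Regrip it with the tilt corrected.

Request:
servo_tool:
  moves:
    - [0.198, 0.002, -0.1, 0.041, 0, 0, 1]
    - [0.198, 0.002, -0.25, 0.041, 0, 0, 1]
    - [0.198, 0.002, -0.4, 0.041, 0, 0, 1]
    - [0.198, 0.002, -0.47, 0.041, 0, 0, 1]
    - [0.198, 0.002, -0.5, 0.041, 0, 0, 0.2]
    - [0.198, 0.002, -0.5, 0.041, 0, 0, 0]
    - [0.198, 0.002, -0.5, 0.041, 0, 0, -1]
    - [0.198, 0.002, -0.5, 0.041, 0, 0, -1]
    - [0.198, 0.002, -0.5, 0.041, 0, 0, -1]
    - [0.198, 0.002, -0.5, 0.041, 0, 0, -1]
    - [0.198, 0.002, -0.5, 0.041, 0, 0, -1]
    - [0.198, 0.002, -0.5, 0.041, 0, 0, -1]
    - [0.198, 0.002, -0.5, 0.041, 0, 0, -1]
    - [0.198, 0.002, -0.5, 0.041, 0, 0, -1]
    - [0.198, 0.002, -0.45, 0.041, 0, 0, -1]
    - [0.198, 0, -0.3, 0.041, 0, 0, -1]
    - [0.198, -0.05, -0.15, 0.041, 0, 0, -1]
    - [0.198, -0.15, 0, 0.041, 0, 0, -1]
    - [0.198, -0.15, 0, 0.041, 0, 0, -1]
    - [0.198, -0.15, 0, 0.041, 0, 0, -1]

```text
clock: 31.65
tool_pos: [510.6, 286.8, 141.0]
tool_rot: [-0.0, 1.0, 0.023, 0.002]
wrist_force: [-0.2, 0.1, -0.5]
width: 0.319
```

Request:
servo_tool:
  moves:
    - [0, -1, 0.1, 0, 0, 0.14, -1]
    - [0, -1, 0.1, 0, 0, 0.14, -1]
    - [0, -1, 0.1, 0, 0, 0.14, -1]
    - [0, -1, 0.1, 0, 0, 0.14, -1]
    - [0, -1, 0.1, 0, 0, 0.14, -1]
    - [0, -1, 0.1, 0, 0, 0.14, -1]
    - [0, -1, 0.1, 0, 0, 0.14, -1]

```text
clock: 32.23
tool_pos: [510.6, 28.2, 165.5]
tool_rot: [0.001, 0.998, 0.055, 0.001]
wrist_force: [0.0, -0.5, -1.4]
width: 0.316
```

Request:
servo_tool:
  moves:
    - [-0.08, -1, 0, 0, 0, 0, -1]
    - [-0.08, -1, 0, 0, 0, 0, -1]
    - [-0.08, -1, 0, 0, 0, 0, -1]
    - [-0.08, -1, 0, 0, 0, 0, -1]
    - [-0.08, -1, 0, 0, 0, 0, -1]
    - [-0.08, -1, 0, 0, 0, 0, -1]
    - [-0.08, -1, 0, 0, 0, 0, -1]
    - [-0.08, -1, 0, 0, 0, 0, -1]

```text
clock: 32.9
tool_pos: [489.4, -225.1, 164.3]
tool_rot: [0.001, 0.999, 0.052, 0.0]
wrist_force: [-0.5, 0.1, -1.4]
width: 0.317
```

Request:
servo_tool:
  moves:
    - [0.005, -0.1, -0.1, 0, 0, 0.033, -1]
    - [0.005, -0.201, -0.2, 0, 0, 0.033, -1]
    - [0.005, -0.201, -0.35, 0, 0, 0.033, -1]
    - [0.005, -0.201, -0.45, 0, 0, 0.033, -1]
    - [0.005, -0.201, -0.5, 0, 0, 0.033, -1]
    - [0.005, -0.201, -0.5, 0, 0, 0.033, -1]
    - [0.005, -0.201, -0.5, 0, 0, 0.033, -1]
    - [0.005, -0.201, -0.5, 0, 0, 0.033, -1]

```text
clock: 33.57
tool_pos: [492.1, -275.0, 41.0]
tool_rot: [0.001, 0.998, 0.062, 0.002]
wrist_force: [0.0, -0.5, 1.2]
width: 0.316
```

```bash
python3 c.py green w14
```

```text
[ 492.06072352 -275.04081935   41.01945438] [0.0014759  0.99810416 0.06151138 0.00150291] [ 0.01973682 -0.5488429   1.18663068] 0.3159537404549666 [ 0.006 -0.01   0.004 -0.004  0.002 -0.004 -0.001]
carrier n 4217 c [ 530.3 -271.8] sz [82.9 47.4] ang 6.93 zmed 13.3 mean [ 537.5 -271.    13.3]
white1 n 9660 c [ 517.7 -275. ] sz [124.6  90. ] ang 0.02 zmed 1.4 mean [ 535.3 -275.4    1.4]
white2 n 3291 c [ 542.3 -270.3] sz [43.3 31.5] ang 6.92 zmed 9.6 mean [ 543.  -270.3    9.6]
white3 n 700 c [ 505.9 -274.7] sz [31.2 10.9] ang -82.14 zmed 9.5 mean [ 506.  -274.8    9.5]
white6 n 117 c [ 401.7 -257.8] sz [12.1  8.8] ang 3.07 zmed 1.2 mean [ 401.4 -257.8    1.2]
white7 n 104 c [ 408.6 -316.4] sz [11.1  7.3] ang 2.41 zmed 1.1 mean [ 408.7 -316.5    1.1]
green n 2047 c [ 494.3 -276.1] sz [30.5 24. ] ang 6.88 zmed 49.8 mean [ 494.7 -276.1   49.8]
```

View pics/w14.png

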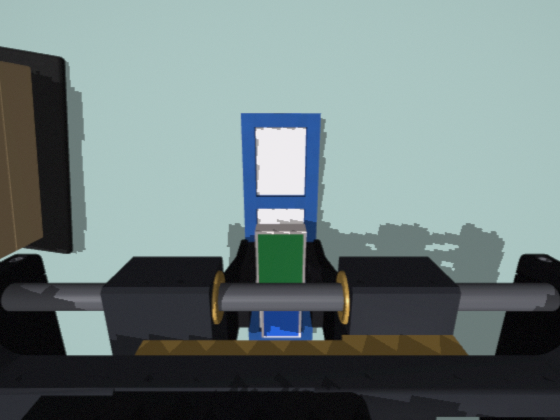

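Request:
servo_tool:
  moves:
    - [-0.005, -0.001, -0.05, 0, 0, 0, -1]
    - [-0.005, -0.001, -0.08, 0, 0, 0, -1]
    - [-0.005, -0.001, -0.1, 0, 0, 0, -1]
    - [-0.005, -0.001, -0.11, 0, 0, 0, -1]
    - [-0.005, -0.001, -0.114, 0, 0, 0, -1]
    - [-0.005, -0.001, -0.115, 0, 0, 0, -1]
    - [-0.005, -0.001, -0.115, 0, 0, 0, -1]

```text
clock: 34.2
tool_pos: [490.7, -275.6, 12.8]
tool_rot: [0.002, 0.998, 0.061, 0.001]
wrist_force: [-3.2, 1.7, 6.2]
width: 0.32
```

Request:
servo_tool:
  moves:
    - [0, 0, 0, 0, 0, 0, 0]
    - [0, 0, 0, 0, 0, 0, 0.2]
    - [0, 0, 0, 0, 0, 0, 0.2]
    - [0, 0, 0, 0, 0, 0, 0.2]
    - [0, 0, 0, 0, 0, 0, 0.2]
    - [0, 0, 0.1, 0, 0, 0, 0.4]
    - [0, 0, 0.25, 0, 0, 0, 1]
    - [-0.1, 0, 0.4, 0, 0, 0, 1]
    - [-0.25, 0, 0.55, 0, 0, 0, 1]
    - [-0.3, 0, 0.6, 0, 0, 0, 1]
    - [-0.3, 0, 0.6, 0, 0, 0, 1]
    - [-0.3, 0, 0.6, 0, 0, 0, 1]

```text
clock: 35.2
tool_pos: [415.4, -276.7, 164.2]
tool_rot: [0.003, 0.998, 0.06, 0.002]
wrist_force: [0.4, 0.4, -0.4]
width: 0.98
```

```bash
python3 j.py green w15
```

```text
[ 415.41551648 -276.71905024  164.15867677] [0.00342173 0.9981735  0.0602817  0.00201839] [ 0.43861198  0.37269717 -0.36466292] 0.980263951056291 [-0.03   0.062 -0.005  0.008  0.011 -0.016 -0.021]
carrier n 3375 c [ 490.9 -276.8] sz [163.2  46.8] ang 7.03 zmed 13.4 mean [ 502.1 -275.4   13.4]
pad n 2951 c [520.3 -88.5] sz [119.5  88.8] ang -2.05 zmed 7.4 mean [ 513.1 -117.8    7.4]
red few 0
stacktop few 0
green n 929 c [360.1   5.6] sz [59.8 17.2] ang 1.56 zmed 20.2 mean [358.3   3.1  19.9]
tile whole n 807 c [359.5   5.6] sz [61.  17.2] ang 1.5 zmed 20.4 mean [356.9   3.5  20.8]
```

View pics/w15c.png

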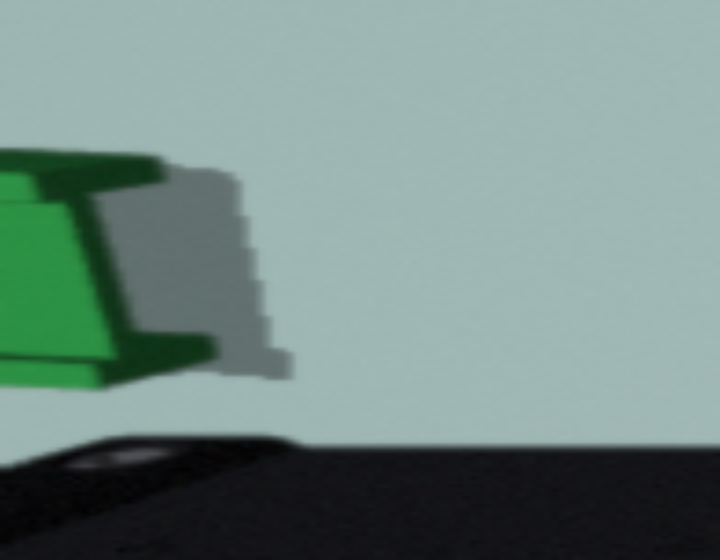

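The mask picked up the green look-alike instead, so I'll check the carrier in the saved frame and move on at the same time.

```bash
cat > car.py <<'E'
import sys
from h import *
f=sys.argv[1]
a=np.load(f'pics/{f}.npz'); m={k:a[k] for k in ['fx','fy','cx','cy','world_from_camera']}; P=cloud(a['d'],m); im=a['im']
x,y,z=P[...,0],P[...,1],P[...,2]
t=(x>400)&(x<580)&(y>-320)&(y<-235)&(z>16.5)&(z<30)
n,l,st,_=cv2.connectedComponentsWithStats(t.astype(np.uint8))
for i in range(1,n):
    if st[i,4]>80: rect(P,l==i,'tile'); q=P[l==i][:,2]; print(np.percentile(q,[2,98]).round(1))
r,c=np.where((x>400)&(x<580)&(y>-320)&(y<-235)&(z<40))
cv2.imwrite(f'pics/{f}car.png',cv2.resize(im[r.min():r.max(),c.min():c.max()],(600,600)))
E
python3 car.py w15
```

```text
tile n 1239 c [ 490.4 -277.4] sz [39.5 27.7] ang 8.03 zmed 21.7 mean [ 490.9 -277.4   21.7]
[20.1 23.1]
tile n 1092 c [ 438.5 -283.9] sz [40.4 27.8] ang 6.94 zmed 21.5 mean [ 439.3 -283.7   21.5]
[20.1 23. ]
```

View pics/w15car.png

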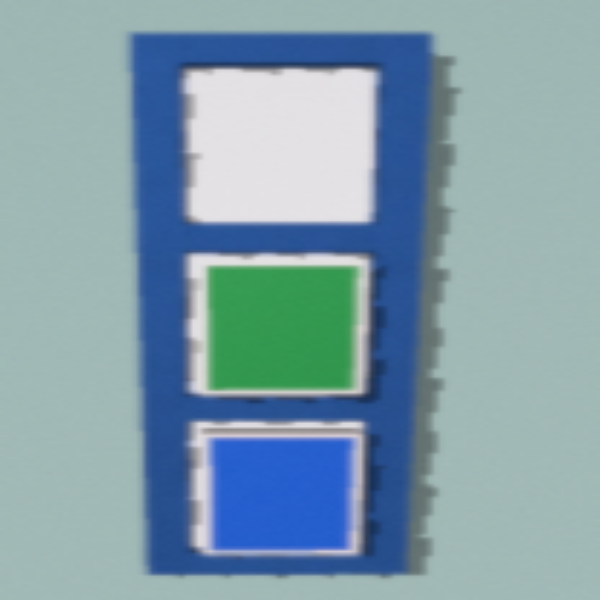

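Request:
servo_tool:
  moves:
    - [0.13, 0.7, 0.3, 0, 0, -0.1, 1]
    - [0.13, 0.7, 0.3, 0, 0, -0.1, 1]
    - [0.13, 0.7, 0.3, 0, 0, -0.1, 1]
    - [0.13, 0.7, 0.3, 0, 0, -0.1, 1]
    - [0.13, 0.7, 0.3, 0, 0, -0.1, 1]
    - [0.13, 0.7, 0.3, 0, 0, -0.1, 1]
    - [0.13, 0.7, 0.3, 0, 0, -0.1, 1]

```text
clock: 35.83
tool_pos: [448.9, -99.4, 237.5]
tool_rot: [0.002, 0.999, 0.037, 0.001]
wrist_force: [-0.8, -0.5, 0.3]
width: 0.999
```

Request:
servo_tool:
  moves:
    - [0.13, 0.7, 0, 0.01, 0.006, -0.09, 1]
    - [0.13, 0.7, 0, 0.01, 0.006, -0.09, 1]
    - [0.13, 0.7, 0, 0.01, 0.006, -0.09, 1]
    - [0.13, 0.7, 0, 0.01, 0.006, -0.09, 1]
    - [0.13, 0.7, 0, 0.01, 0.006, -0.09, 1]
    - [0.13, 0.7, 0, 0.01, 0.006, -0.09, 1]
    - [0.13, 0.7, 0, 0.01, 0.006, -0.09, 1]
    - [0.13, 0.7, 0, 0.01, 0.006, -0.09, 1]

```text
clock: 36.5
tool_pos: [481.3, 73.8, 236.4]
tool_rot: [-0.001, 1.0, 0.012, -0.001]
wrist_force: [0.2, -0.7, -0.8]
width: 0.998
```

```bash
python3 st.py w16 35
```

```text
[481.34677003  73.84745459 236.44196953] [-7.44602629e-04  9.99925821e-01  1.21149768e-02 -1.01213223e-03] [ 0.23961423 -0.6902742  -0.81990487] 0.9979551240627758 [ 0.015 -0.014  0.003 -0.    -0.003  0.002 -0.003]
stack top n 5155 c [548.8  89.7] sz [110.2  60. ] ang 1.16 zmed 32.8 mean [551.4  89.8  33.4]
pile>15 n 626 c [527.6 -56.2] sz [109.5   2.2] ang -1.75 zmed 27.2 mean [530.3 -56.1  26.5]
pile>36 n 5790 c [526.8 -86.1] sz [110.3  61.3] ang -1.8 zmed 49.6 mean [529.6 -84.5  49.9]
pile>60 few 0
carrier n 1668 c [ 490.9 -274.1] sz [163.5  46.8] ang 7.4 zmed 12.5 mean [ 492.7 -257.1   11.2]
pad n 1178 c [525.2 -85.7] sz [126.9  86.1] ang -1.94 zmed 7.2 mean [535.2 -54.6   7.2]
red n 1108 c [489.8 293.8] sz [105.6  97.8] ang -87.06 zmed 13.3 mean [510.9 317.3  13.3]
stacktop few 0
blue few 0
green few 0
orange few 0
--
green few 0
tile whole (above ridges) few 1
```

View pics/w16.png

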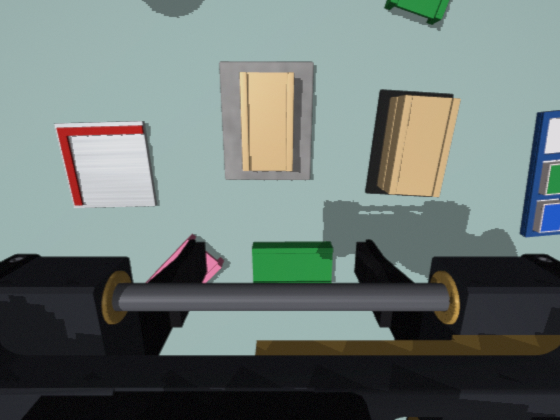

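Blue and green both sit flat in their pockets. Gripping the bottom spacer at px (267,122).

Request:
servo_tool:
  moves:
    - [0.271, 0.068, -0.2, 0, 0, -0.008, 1]
    - [0.271, 0.068, -0.35, 0, 0, -0.008, 1]
    - [0.271, 0.068, -0.45, 0, 0, -0.008, 1]
    - [0.271, 0.068, -0.6, 0, 0, -0.008, 1]
    - [0.271, 0.068, -0.72, 0, 0, -0.008, 1]
    - [0.271, 0.068, -0.82, 0, 0, -0.008, 1]
    - [0.271, 0.068, -0.86, 0, 0, -0.008, 1]
    - [0.271, 0.068, -0.877, 0, 0, -0.008, 1]
    - [0.271, 0.068, -0.877, 0, 0, -0.008, 1]
    - [0.271, 0.068, -0.877, 0, 0, -0.008, -1]
    - [0.271, 0.068, -0.877, 0, 0, -0.008, -1]
    - [0.271, 0.068, -0.877, 0, 0, -0.008, -1]
    - [0.271, 0.068, -0.877, 0, 0, -0.008, -1]
    - [0.271, 0.068, -0.877, 0, 0, -0.008, -1]
    - [0.271, 0.068, -0.877, 0, 0, -0.008, -1]
    - [0.271, 0.068, -0.877, 0, 0, -0.008, -1]
    - [0.271, 0.068, -0.877, 0, 0, -0.008, -1]

```text
clock: 37.97
tool_pos: [549.5, 90.7, 18.0]
tool_rot: [-0.0, 1.0, 0.01, -0.0]
wrist_force: [-0.8, -1.8, 6.5]
width: 0.681
```

Request:
servo_tool:
  moves:
    - [0, 0, 0.1, 0, 0, 0, -1]
    - [0, 0, 0.25, 0, 0, 0, -1]
    - [0, 0, 0.4, 0, 0, 0, -1]
    - [-0.02, -0.1, 0.54, 0, 0, 0, -1]
    - [-0.06, -0.25, 0.54, 0, 0, -0.05, -1]
    - [-0.08, -0.4, 0.54, 0, 0, -0.1, -1]
    - [-0.092, -0.55, 0.54, 0, 0, -0.1, -1]
    - [-0.092, -0.7, 0.54, 0, 0, -0.1, -1]
    - [-0.092, -0.704, 0.54, 0, 0, -0.1, -1]
    - [-0.092, -0.704, 0.4, 0, 0, -0.1, -1]
    - [-0.092, -0.704, 0.31, 0, 0, -0.1, -1]
    - [-0.092, -0.704, 0.31, 0, 0, -0.1, -1]
    - [-0.092, -0.704, 0.31, 0, 0, -0.1, -1]

```text
clock: 39.05
tool_pos: [525.8, -84.8, 95.1]
tool_rot: [-0.001, 1.0, -0.016, -0.002]
wrist_force: [0.1, 0.0, -0.9]
width: 0.687
```

```bash
python3 - <<'E'
from h import *
im,d,m=grab('side','s17.png')
im=im[160:320,180:380]; cv2.imwrite('pics/s17c.png',cv2.resize(im,(750,600)))
E
```

```text
(no output)
```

View pics/s17c.png

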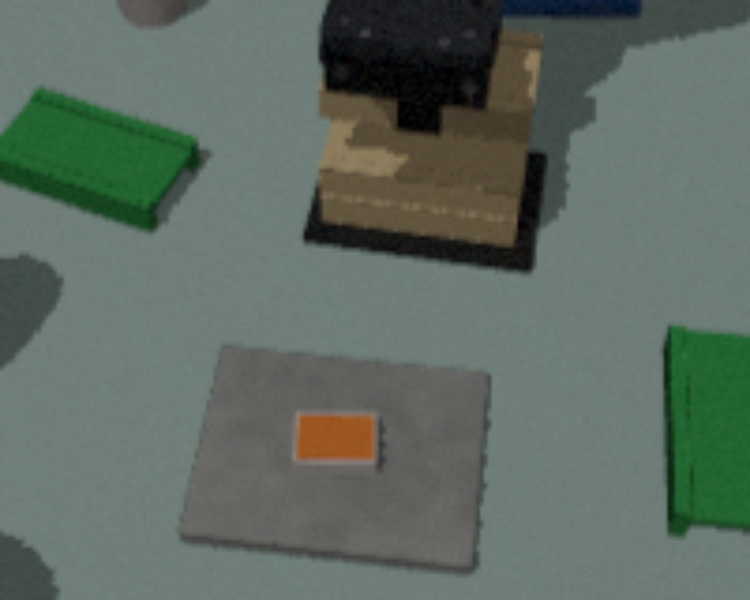

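The orange tile is on the slab at side crop (337,438). Lowering the third spacer.

Request:
servo_tool:
  moves:
    - [0.003, -0.002, -0.07, 0, 0, 0, -1]
    - [0.003, -0.002, -0.11, 0, 0, 0, -1]
    - [0.003, -0.002, -0.135, 0, 0, 0, -1]
    - [0.003, -0.002, -0.148, 0, 0, 0, -1]
    - [0.003, -0.002, -0.152, 0, 0, 0, -1]
    - [0.003, -0.002, -0.152, 0, 0, 0, -1]
    - [0.003, -0.002, -0.152, 0, 0, 0, 1]
    - [0.003, -0.002, -0.152, 0, 0, 0, 1]
    - [0.003, -0.002, -0.152, 0, 0, 0, 1]
    - [0.003, -0.002, -0.152, 0, 0, 0, 1]
    - [0, 0, -0.07, 0, 0, 0, 1]
    - [0, 0, 0.1, 0, 0, 0, 1]
    - [0, 0, 0.25, 0, 0, 0, 1]
    - [-0.05, 0.05, 0.4, 0, 0, 0, 1]
    - [-0.15, 0.15, 0.5, 0, 0, 0, 1]
    - [-0.2, 0.3, 0.6, 0, 0, 0, 1]
    - [-0.2, 0.4, 0.6, 0, 0, 0, 1]
    - [-0.2, 0.4, 0.6, 0, 0, 0, 1]
    - [-0.2, 0.4, 0.6, 0, 0, 0, 1]
    - [-0.2, 0.4, 0.6, 0, 0, 0, 1]

```text
clock: 40.77
tool_pos: [476.8, 14.5, 246.1]
tool_rot: [-0.0, 1.0, -0.016, -0.0]
wrist_force: [-0.7, -1.3, -0.1]
width: 0.998
```

```bash
cat >> st.py <<'E'
rect(P,whole(im,P,19,30,(470,630,30,150)),'orange whole')
E
python3 st.py w18 35
```

```text
[476.78492275  14.51918527 246.13640895] [-4.24501353e-04  9.99867317e-01 -1.62783097e-02 -4.30743713e-04] [-0.70182133 -1.34616147 -0.09978603] 0.998302943919997 [ 0.01   0.016  0.017  0.004  0.    -0.001  0.   ]
stack top n 72 c [550.5  99.5] sz [21.5 14. ] ang 7.43 zmed 26.5 mean [549.9 100.7  26.6]
pile>15 n 326 c [527.7 -56. ] sz [109.3   1.2] ang -2.01 zmed 28.2 mean [529.9 -56.1  26.8]
pile>36 n 389 c [528.1 -56.6] sz [109.1   1.4] ang -1.95 zmed 49.1 mean [530.2 -56.5  47.9]
pile>60 n 6119 c [527.2 -86.8] sz [109.3  60.5] ang -1.85 zmed 72.7 mean [530.  -86.1  73.2]
carrier n 2059 c [ 491.  -276.3] sz [163.1  49.5] ang 7.01 zmed 12.9 mean [ 504.8 -266.1   12.1]
pad n 943 c [526.4 -52.9] sz [126.9  25. ] ang -4.91 zmed 7.3 mean [530.7 -49.7   7.3]
red n 1059 c [489.7 293.8] sz [105.7  97.8] ang -87.11 zmed 13.3 mean [510.4 317.5  13.3]
stacktop n 4545 c [527.1 -86.5] sz [109.2  60. ] ang -1.85 zmed 73.1 mean [530.4 -86.7  74. ]
blue few 0
green few 0
orange n 607 c [549.1  93. ] sz [35.9 23.9] ang 7.14 zmed 25.7 mean [549.5  93.   25.7]
--
green few 0
tile whole (above ridges) few 0
orange whole n 823 c [549.3  92.6] sz [39.8 28.3] ang 7.29 zmed 25.6 mean [549.7  92.   25.5]
```

View pics/w18.png

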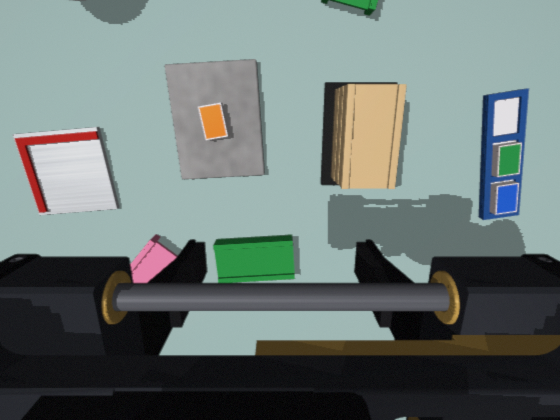

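The pile of three is at px (368,135), level, 2 mm off the pad centre. The orange tile is at px (213,121), yaw 7.2°.

Request:
servo_tool:
  moves:
    - [0.288, 0.317, -0.1, 0, 0, 0.302, 1]
    - [0.288, 0.317, -0.3, 0, 0, 0.302, 1]
    - [0.288, 0.317, -0.5, 0, 0, 0.302, 1]
    - [0.288, 0.317, -0.65, 0, 0, 0.302, 1]
    - [0.288, 0.317, -0.78, 0, 0, 0.302, 1]
    - [0.288, 0.317, -0.86, 0, 0, 0.302, 1]
    - [0.288, 0.317, -0.9, 0, 0, 0.302, 1]
    - [0.288, 0.317, -0.918, 0, 0, 0.302, 0.2]
    - [0.288, 0.317, -0.918, 0, 0, 0.302, 0]
    - [0.288, 0.317, -0.918, 0, 0, 0.302, 0]
    - [0.288, 0.317, -0.918, 0, 0, 0.302, 0]

```text
clock: 41.73
tool_pos: [548.8, 92.7, 16.0]
tool_rot: [-0.001, 0.998, 0.062, -0.001]
wrist_force: [-0.1, -1.0, 0.5]
width: 0.783
```

Request:
servo_tool:
  moves:
    - [0.002, 0.003, 0.004, 0, 0, 0, -0.2]
    - [0.002, 0.003, 0.005, 0, 0, 0, -1]
    - [0.002, 0.003, 0.005, 0, 0, 0, -1]
    - [0.002, 0.003, 0.005, 0, 0, 0, -1]
    - [0.002, 0.003, 0.005, 0, 0, 0, -1]
    - [0.002, 0.003, 0.005, 0, 0, 0, -1]
    - [0.002, 0.003, 0.005, 0, 0, 0, -1]
    - [0.002, 0.003, 0.005, 0, 0, 0, -1]
    - [0.002, 0.003, 0.005, 0, 0, 0, -1]
    - [0.002, 0.003, 0.005, 0, 0, 0, -1]
    - [0.002, 0.003, 0.005, 0, 0, 0, -1]

```text
clock: 42.65
tool_pos: [549.3, 93.4, 17.3]
tool_rot: [-0.001, 0.998, 0.062, -0.001]
wrist_force: [-0.6, 0.2, 2.1]
width: 0.318
```

Request:
servo_tool:
  moves:
    - [0, 0, 0.1, 0, 0, 0, -1]
    - [0, 0, 0.25, 0, 0, 0, -1]
    - [0, 0.05, 0.4, 0, 0, 0, -1]
    - [-0.05, 0.2, 0.4, 0, 0, -0.138, -1]
    - [-0.1, 0.35, 0.4, 0, 0, -0.138, -1]
    - [-0.185, 0.5, 0.4, 0, 0, -0.138, -1]
    - [-0.185, 0.65, 0.4, 0, 0, -0.138, -1]
    - [-0.185, 0.8, 0.4, 0, 0, -0.138, -1]
    - [-0.185, 0.904, 0.4, 0, 0, -0.138, -1]
    - [-0.185, 0.904, 0.35, 0, 0, -0.138, -1]
    - [-0.185, 0.904, 0.23, 0, 0, -0.138, -1]
    - [-0.185, 0.904, 0.12, 0, 0, -0.138, -1]
    - [-0.185, 0.904, 0.04, 0, 0, -0.138, -1]
    - [-0.185, 0.904, 0.005, 0, 0, -0.138, -1]
    - [-0.185, 0.904, -0.012, 0, 0, -0.138, -1]
    - [-0.185, 0.904, -0.014, 0, 0, -0.138, -1]
    - [-0.185, 0.904, -0.014, 0, 0, -0.138, -1]

```text
clock: 44.07
tool_pos: [503.5, 319.8, 14.7]
tool_rot: [-0.001, 1.0, 0.026, -0.001]
wrist_force: [0.6, 0.7, 0.4]
width: 0.318
```

Request:
servo_tool:
  moves:
    - [0.008, 0, -0.003, 0, 0, 0, -1]
    - [0.016, 0, -0.003, 0, 0, 0, -1]
    - [0.024, 0.006, -0.003, 0, 0, 0, -1]
    - [0.028, 0.014, -0.003, 0, 0, 0, -1]
    - [0.028, 0.022, -0.003, 0, 0, 0, -1]
    - [0.028, 0.026, -0.003, 0, 0, 0, -1]
    - [0.028, 0.028, -0.003, 0, 0, 0, -1]
    - [0.028, 0.028, -0.003, 0, 0, 0, -1]

```text
clock: 44.73
tool_pos: [508.6, 325.4, 13.4]
tool_rot: [0.001, 1.0, 0.026, -0.003]
wrist_force: [-8.7, -6.6, 3.2]
width: 0.316
```

Request:
servo_tool:
  moves:
    - [0.003, 0.005, 0, 0, 0, 0, -1]
    - [0.004, 0.008, 0, 0, 0, 0, -1]
    - [0.004, 0.008, 0, 0, 0, 0, -1]
    - [0.004, 0.008, 0, 0, 0, 0, -1]

```text
clock: 45.07
tool_pos: [508.5, 325.7, 13.3]
tool_rot: [0.003, 1.0, 0.025, -0.004]
wrist_force: [-7.9, -8.9, 8.1]
width: 0.315
```

Request:
servo_tool:
  moves:
    - [0, 0, 0, 0, 0, 0, -1]
    - [0, 0, 0, 0, 0, 0, 0.2]
    - [0, 0, 0, 0, 0, 0, 0.2]
    - [0, 0, 0, 0, 0, 0, 0.2]
    - [0, 0, 0, 0, 0, 0, 0.2]
    - [0, 0, 0, 0, 0, 0, 0.2]
    - [0, 0, 0.1, 0, 0, 0, 0.4]
    - [0, 0, 0.25, 0, 0, 0, 1]
    - [-0.1, 0, 0.35, 0.01, 0.01, 0, 1]
    - [-0.1, 0, 0.4, 0.01, 0.01, 0, 1]
    - [-0.2, 0, 0.5, 0.01, 0.01, 0, 1]
    - [-0.2, 0, 0.5, 0.01, 0.01, 0, 1]
    - [-0.2, 0, 0.5, 0.01, 0.01, 0, 1]
    - [-0.2, 0, 0.5, 0.01, 0.01, 0, 1]

```text
clock: 46.23
tool_pos: [459.0, 325.1, 137.9]
tool_rot: [0.0, 1.0, 0.025, -0.006]
wrist_force: [1.0, 0.2, -0.6]
width: 0.99
```

```bash
python3 j.py orange w19
```

```text
[458.98745026 325.11563326 137.92325851] [ 2.22162597e-04  9.99663234e-01  2.51389123e-02 -6.43456320e-03] [ 0.98882271  0.2199133  -0.61816259] 0.990456509689526 [-0.003  0.023  0.015 -0.    -0.001  0.001 -0.   ]
carrier few 0
pad few 0
red n 1913 c [489.7 294.4] sz [103.4  98.5] ang -87.17 zmed 13.3 mean [513.3 315.3  13.3]
stacktop few 0
orange n 1103 c [507.8 323.5] sz [36.  23.9] ang 2.79 zmed 21.6 mean [508.1 323.6  21.6]
tile whole n 1396 c [508.6 323.4] sz [39.5 27.7] ang 2.55 zmed 21.5 mean [509.  323.6  21.5]
```

View pics/w19c.png

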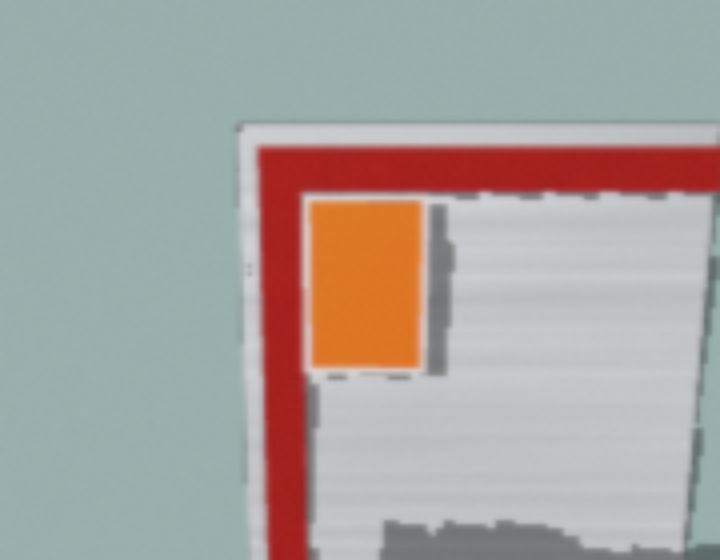

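Orange is home, flush at crop (303,195). Regrip it with the tilt corrected and carry it across.

Request:
servo_tool:
  moves:
    - [0.198, 0.002, -0.1, 0, -0.025, 0, 1]
    - [0.198, 0.002, -0.25, 0, -0.025, 0, 1]
    - [0.198, 0.002, -0.4, 0, -0.025, 0, 1]
    - [0.198, 0.002, -0.47, 0, -0.025, 0, 1]
    - [0.198, 0.002, -0.498, 0, -0.025, 0, 0.2]
    - [0.198, 0.002, -0.498, 0, -0.025, 0, 0]
    - [0.198, 0.002, -0.498, 0, -0.025, 0, -1]
    - [0.198, 0.002, -0.498, 0, -0.025, 0, -1]
    - [0.198, 0.002, -0.498, 0, -0.025, 0, -1]
    - [0.198, 0.002, -0.498, 0, -0.025, 0, -1]
    - [0.198, 0.002, -0.498, 0, -0.025, 0, -1]
    - [0.198, 0.002, -0.498, 0, -0.025, 0, -1]
    - [0.198, 0.002, -0.498, 0, -0.025, 0, -1]
    - [0.198, 0.002, -0.498, 0, -0.025, 0, -1]
    - [0.198, 0.002, -0.45, 0, -0.025, 0, -1]
    - [0.198, 0, -0.3, 0, -0.025, 0, -1]
    - [0.198, -0.05, -0.15, 0, -0.025, 0, -1]
    - [0.198, -0.15, 0, 0, -0.025, 0, -1]
    - [0.198, -0.15, 0, 0, -0.025, 0, -1]
    - [0.198, -0.15, 0, 0, -0.025, 0, -1]

```text
clock: 47.95
tool_pos: [510.2, 286.6, 140.6]
tool_rot: [0.0, 1.0, 0.024, 0.002]
wrist_force: [0.0, -0.7, -1.7]
width: 0.315
```

Request:
servo_tool:
  moves:
    - [0, -1, 0.15, 0, 0, 0.14, -1]
    - [0, -1, 0.15, 0, 0, 0.14, -1]
    - [0, -1, 0.15, 0, 0, 0.14, -1]
    - [0, -1, 0.15, 0, 0, 0.14, -1]
    - [0, -1, 0.15, 0, 0, 0.14, -1]
    - [0, -1, 0.15, 0, 0, 0.14, -1]
    - [0, -1, 0.15, 0, 0, 0.14, -1]

```text
clock: 48.53
tool_pos: [510.4, 28.4, 177.9]
tool_rot: [0.002, 0.998, 0.056, 0.001]
wrist_force: [0.7, -0.7, -0.2]
width: 0.318
```

Request:
servo_tool:
  moves:
    - [0.13, -1, 0, 0, 0, 0, -1]
    - [0.13, -1, 0, 0, 0, 0, -1]
    - [0.13, -1, 0, 0, 0, 0, -1]
    - [0.13, -1, 0, 0, 0, 0, -1]
    - [0.13, -1, 0, 0, 0, 0, -1]
    - [0.13, -1, 0, 0, 0, 0, -1]
    - [0.13, -1, 0, 0, 0, 0, -1]
    - [0.13, -1, 0, 0, 0, 0, -1]

```text
clock: 49.2
tool_pos: [542.2, -225.4, 176.2]
tool_rot: [0.001, 0.999, 0.053, 0.0]
wrist_force: [0.1, 0.8, -2.4]
width: 0.316
```

Request:
servo_tool:
  moves:
    - [0.002, -0.1, -0.1, 0, 0, 0.03, -1]
    - [0.002, -0.175, -0.2, 0, 0, 0.03, -1]
    - [0.002, -0.175, -0.35, 0, 0, 0.03, -1]
    - [0.002, -0.175, -0.47, 0, 0, 0.03, -1]
    - [0.002, -0.175, -0.54, 0, 0, 0.03, -1]
    - [0.002, -0.175, -0.54, 0, 0, 0.03, -1]
    - [0.002, -0.175, -0.54, 0, 0, 0.03, -1]
    - [0.002, -0.175, -0.54, 0, 0, 0.03, -1]

```text
clock: 49.87
tool_pos: [543.9, -268.2, 42.6]
tool_rot: [0.001, 0.998, 0.061, 0.001]
wrist_force: [0.6, 0.2, -0.1]
width: 0.315
```

```bash
python3 c.py orange w20
```

```text
[ 543.86503878 -268.20253351   42.60025112] [0.00115612 0.99811841 0.06129386 0.00116692] [ 0.61206919  0.21667903 -0.05428914] 0.31533534546427383 [ 0.007 -0.013 -0.    -0.012  0.003 -0.003  0.002]
carrier n 1619 c [ 556.4 -268.6] sz [47.3 32.6] ang -82.65 zmed 13.2 mean [ 563.  -268.    12.9]
white1 n 4620 c [ 542.8 -275. ] sz [90.  74.3] ang -90.0 zmed 1.3 mean [ 557.7 -276.5    1.3]
white2 n 677 c [ 557.9 -268.2] sz [30.8 10.8] ang -83.17 zmed 9.5 mean [ 557.9 -268.4    9.5]
white5 n 127 c [ 452.  -250.7] sz [11.6  9.7] ang 9.4 zmed 1.2 mean [ 451.8 -251.2    1.2]
white6 n 108 c [ 459.3 -311.1] sz [11.1  8.3] ang 5.18 zmed 1.1 mean [ 459.  -311.     1.2]
orange n 2145 c [ 546.3 -269.3] sz [30.6 24.7] ang 7.07 zmed 51.1 mean [ 546.8 -269.2   51.1]
```

View pics/w20.png

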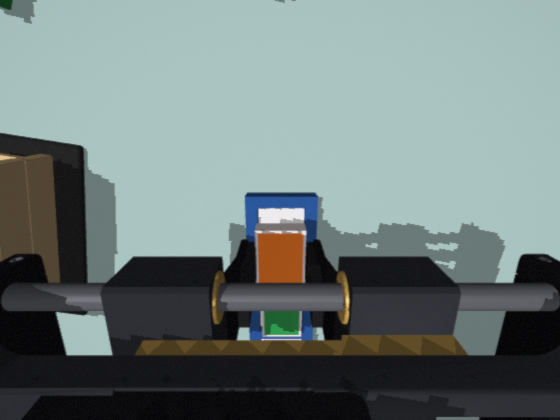

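Request:
servo_tool:
  moves:
    - [-0.006, -0.002, -0.05, 0, 0, 0, -1]
    - [-0.006, -0.002, -0.085, 0, 0, 0, -1]
    - [-0.006, -0.002, -0.105, 0, 0, 0, -1]
    - [-0.006, -0.002, -0.115, 0, 0, 0, -1]
    - [-0.006, -0.002, -0.119, 0, 0, 0, -1]
    - [-0.006, -0.002, -0.119, 0, 0, 0, -1]
    - [-0.006, -0.002, -0.119, 0, 0, 0, -1]

```text
clock: 50.5
tool_pos: [542.6, -269.2, 13.2]
tool_rot: [0.002, 0.998, 0.061, 0.002]
wrist_force: [-0.3, 0.5, -0.4]
width: 0.311
```

Request:
servo_tool:
  moves:
    - [0, 0, -0.001, 0, 0, 0, 0]
    - [0, 0, -0.001, 0, 0, 0, 0.2]
    - [0, 0, -0.001, 0, 0, 0, 0.2]
    - [0, 0, -0.001, 0, 0, 0, 0.2]
    - [0, 0, -0.001, 0, 0, 0, 0.2]
    - [0, 0, 0.1, 0, 0, 0, 0.4]
    - [0, 0, 0.25, 0, 0, 0, 1]
    - [-0.1, 0, 0.4, 0, 0, 0, 1]
    - [-0.25, 0, 0.55, 0, 0, 0, 1]
    - [-0.4, 0, 0.7, 0, 0, 0, 1]
    - [-0.45, 0, 0.7, 0, 0, 0, 1]
    - [-0.45, 0, 0.7, 0, 0, 0, 1]
    - [-0.45, 0, 0.7, 0, 0, 0, 1]
    - [-0.45, 0, 0.7, 0, 0, 0, 1]

```text
clock: 51.67
tool_pos: [430.2, -269.3, 188.0]
tool_rot: [0.002, 0.998, 0.061, 0.002]
wrist_force: [0.7, -0.4, 0.4]
width: 0.996
```

```bash
python3 st.py w21 75 | egrep 'pile|carrier|pad'; python3 car.py w21; python3 -c "
from h import *
im,d,m=grab('side','s21.png')
im,d,m=grab('scene','sc21.png')"
```

```text
pile>15 n 1132 c [ 525.5 -115.9] sz [109.6   2.3] ang -2.0 zmed 25.9 mean [ 528.4 -115.9   26.2]
pile>36 n 1381 c [ 526.  -116.5] sz [109.8   3. ] ang -1.62 zmed 46.8 mean [ 528.5 -116.4   47. ]
pile>60 n 11026 c [526.7 -87. ] sz [109.8  62. ] ang -1.92 zmed 72.7 mean [526.8 -89.4  72.9]
carrier n 2692 c [ 490.9 -276.7] sz [163.   46.9] ang 6.83 zmed 13.4 mean [ 501.6 -275.5   13.4]
pad n 2453 c [ 523.7 -109.4] sz [128.7  49.6] ang -3.83 zmed 7.4 mean [ 524.3 -122.5    7.4]
tile n 1192 c [ 542.9 -271.2] sz [39.5 27.5] ang 6.98 zmed 21.7 mean [ 543.1 -270.9   21.7]
[20.2 23.2]
tile n 1035 c [ 490.3 -277.6] sz [39.2 27.5] ang 6.96 zmed 21.6 mean [ 490.7 -277.3   21.5]
[19.9 23.1]
tile n 926 c [ 437.4 -284.1] sz [41.  27.5] ang 6.96 zmed 21.5 mean [ 438.2 -283.7   21.4]
[18.  22.9]
```

View pics/w21car.png

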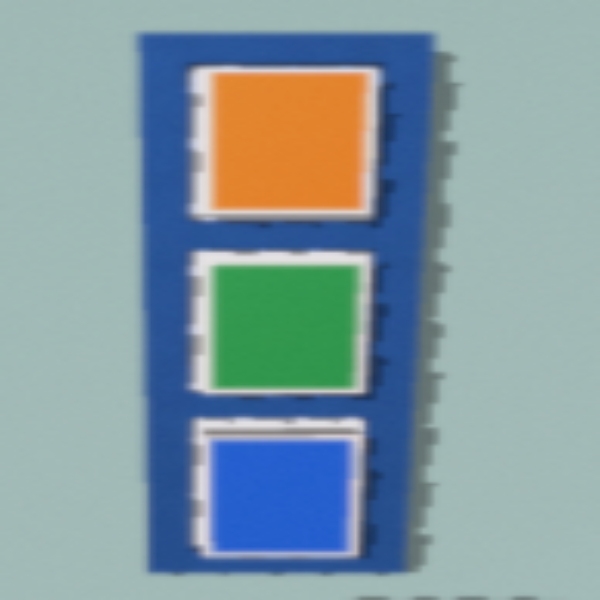

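View pics/s21.png

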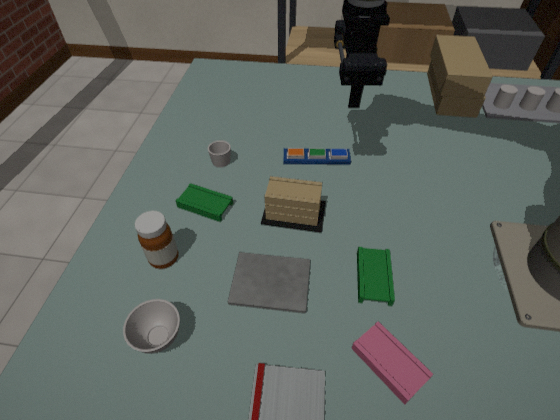

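All three tiles lie flat in their pockets, top z equal at about 20 mm and within 2 mm of the pocket centres. The pile is square on the pad, and the crucible, jar and mortar look unmoved. Handing in.

```bash
python3 -c "
from station import sense, workorder
s=sense(); print(abs(s['qd']).max(), s['wrist_force'])
print(workorder.sign_off())"
```

```text
0.003144291736239696 [ 0.52962663  1.06219985 -0.0189792 ]
the job is handed in; nothing more can be done
None
```

I took the stack down and handed the job in at about 52 s of the 210 s allowed. All three tiles were there. I brought them to the jig in order (blue, green, orange), pushed each home against both red fences, let go, regripped it and set it in the carrier.

My last pictures before sign-off showed:
- **Tiles on the jig:** each sat flush with both fences after release, measured within about 1 mm of the seat and square to within about 1°.
- **Tiles in the carrier:** blue is in pocket0, green in pocket1 and orange in pocket2. All lie flat, glaze up, within about 2 mm of the pocket centres.
- **Spacer pile:** all three are legs down and level on the pad. The top one measures about 2 mm from the pad's centre and within 0.5° of its long axis.
- **Bystanders and look-alikes:** the crucible, jar, mortar and the green and pink look-alikes looked unmoved. I judged this by eye from the pictures and did not re-measure them.
- **Robot:** at rest with the gripper clear of everything.

Some readings disagreed along the way:
- **Wrist camera offset:** it read about 1–2 mm low in y compared with the tool, which I corrected for at each placing.
- **Blue tile pick-up:** the tool ended about 6 mm off its commanded y when it first gripped the blue tile. I never found out why, but the tile was centred in the fingers and the later steps were not affected.
- **Green tile check:** one automatic check after placing green picked up the green look-alike instead. I rechecked the saved picture and the tile was in its pocket.
- **Green tile on the jig:** it stuck about 2 mm short at first, and a second push sent it home.

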